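Lock the stop-screw trainer with the adjustable wrench

ROBOT

A 6-joint arm with a two-finger parallel gripper is mounted at the origin on the work surface. World frame = base frame: x ahead of the robot, y to its left, z up, the work surface at z = 0. Lengths are in m, angles in degrees, forces in N, time in s.
With the tool pointing down it reaches from about 0.35 to 0.875 m from the base axis. Payload 4.2 kg.
Tool frame: the origin (TCP) lies on the centre line of the jaws, within the pads' length; the fingertips stand 19 mm ahead of it and the grasp point (between the pads) is the TCP; z points along the fingers, y is the line along which they close (so a half turn about z gives the same grasp; the last joint's range is limited). The gripper opens to 87 mm and grips with 3 to 60 N. Pads are 19 mm wide; open, the fingers measure 117 mm over their backs; the gripper's body (75 mm by 190 mm) begins 51 mm behind the grasp point.
Start: joints at [87.124, 22.042, 0.453, 0, -68.411, -14.817], TCP at [0.19, 0.595, 0.242] pointing down, gripper open.
Joint ranges: [-179.83, 179.83], [-69.29, 118.12], [-61.27, 80.66], [-181.25, 117.63], [-171.15, -9.14], [-177.46, 177.46]. Speed limits (degrees/s): [159.86, 159.86, 180, 180, 180, 180].

INTERFACE

Orientations are given as a 3x3 rotation matrix whose columns are the frame's x, y, z axes.
In Python, from station import sense, capture, finish_job, search_frame, masks_of gives the robot as it stands.
- The arm moves only by the tool drive_tool, never from a script. Its argument "rows" is a list of rows, each a list of 7 numbers: the opening in per cent of the stroke, from 0 (shut) to 100 (fully open), then the shift along the world's x, y, z in mm, then the turn, a rotation vector about the world's x, y, z in rad. In form: [[fingers, dx, dy, dz, wx, wy, wz], ...]. A call has 1 to 5 rows; each row shifts and turns the commanded pose from where the row before left it; what a row does not reach is not made up. A row lasts 1/12 s, in which the tool goes at most 41.7 mm and 7.16 degrees, less where a joint would pass 70% of its speed; a pose out of reach is approached as far as the arm can. A call is refused whole if a number of a shift passes 41.7 or a number of a turn 0.125, either way. A call with a gripper value outside its range is refused whole. The fingers move at their own pace and stop on an object; the grip force is fixed at half the most. Time passes only in rows, so rows that do not move let the fingers close. It gives the time, the measured TCP pose, the force, the opening and the grip force at its end, in the units of the state.
- sense(): the state, without advancing time (a new reading comes with each control period).
- capture(name): name is "scene" or "top"; returns a dict with "frame" (400x640x3 uint8, red, green, blue), "z_map" (400x640 float32, m along the optical axis (not along the pixel's ray), 0 where there is no reading), "fx", "fy", "cx", "cy" (pixels), "R" (3x3) and "t" (3): a world point X has camera coordinates R X + t. Camera axes: x right, y down, z forward; pixel columns grow to the right and rows downward; lengths in m; the calibration is good to about 2 mm. A picture is of the moment at which its call begins.
- finish_job(): hands the job in; it is judged then, once.
Trained networks look in a picture, given as the dict that the camera call returned (one of the last four; its "shot" number tells which), for a name from the list of things; names that differ only in an ending like _2 or _b are one class to them, and where a whole thing is asked for, a point or a joint stands for the part that bears it (a point fixed in the world has none). Each returns a list of dicts, best first, with "p" (0 to 1); they miss things now and then, are a little off and sometimes report something else, mostly with a low value. They report only what shows in the picture. A call takes as long as a camera call. They do not tell look-alikes from the thing itself.
- search_frame(label, picture): "xy" ([column, row] in pixels, amid what is visible of it).
- masks_of(label, picture): "region" (400x640 bool, what is visible of it) and "xy" ([column, row] in pixels, amid what is visible of it).
The state is a dict: "time_s": time; "joints": joint angles; "joint_velocities": joint speeds; "effort": joint torques, N m; "tcp_pos": TCP position; "ee_rot": TCP orientation; "wrist_force": force on the tool from outside, world axes, zero at the start; "moment": the same for the moment, N m; "gripper_width": opening from 0.0 (shut) to 1.0 (fully open); "gripper_force": force on a finger pad.
Only numpy, scipy, OpenCV 4.12 (cv2) and the standard library are available. Lean on these libraries where they do the work, as an engineer would, in place of code of your own. Each camera call takes 0.05 s, during which the arm holds its last target. There are 200 camera calls.

TASK

Lay the adjustable wrench flat on the trainer's base plate with its open jaws around the big lock nut, then roll its worm until the jaw is snug on the nut's flats, before turning the nut. Then, with the wrench, turn the lock nut clockwise (seen from above) until it comes up firm against its stop, and leave the wrench lying there, still snug on the nut. Never take hold of the nut with the fingers, and leave the other things on the table where they are.

Things in the scene. Friction and masses are not known exactly. Their poses are not given: they have to be found in the camera images.
- wrench: Adjustable wrench, bare steel, 200 mm long, 0.5 kg, lying flat, jaw wide open. Origin: on its underside, where the nut's centre sits once the jaw is snug; +x from handle to jaws, z up. Fixed jaw's face at y = 18 mm, moving jaw on the -y side; both span x -23 (the throat) to 16 mm, z 0 to 18 mm. Head spans y -39 to 32 mm. Centre of mass near x = -75 mm
- handle (a point): Point on the handle's axis at wrench x = -135 mm, 9 mm above the wrench's underside; a good place to push from the side. The handle spans x -184 to -80 mm, y -13 to 13 mm (26 mm wide), z 2 to 16 mm. Axes as the wrench
- worm_top (a point): Top of the knurled worm (diameter 22, length 20 mm, axis along wrench y), at wrench x -43.5, y -5, z 23.5 mm; stands 5.5 mm proud of the 18 mm head. Press down with 12 to 20 N and stroke towards the jaws (+x): it rolls and closes the jaw, 0.9 mm per 10 mm rolled; stroking back opens it. It resists with about 8 N at its rim and stays where left. Axes as the wrench
- jaw (a joint): Travel of the moving jaw in m: 0 wide open (43 mm between the jaws), growing as it closes; 0.007 is 36 mm between them, the lock nut's width. It moves only by the worm; the worm holds it against about 80 N
- nut_seat (a point): Point on the trainer's base plate at the nut's axis, at the plate's top face. The base plate is grey, 200 x 200 mm and 25 mm thick, fixed on the table with its top level; the wrench is to lie on it. Axes as the plate
- nut_top (a point): Centre of the lock nut's top face, 20 mm above the plate. Steel hex nut, 36 mm across flats, 41.6 mm over corners, 20 mm high, on a fixed upright screw 24 mm thick that stands 22 mm above the nut. Turns with the nut: y axis square to a pair of flats, x axis to a corner
- nut_corner (a point): The corner of the nut on its +x axis, at its top face; turns with the nut
- lock_nut (a joint): Angle of the lock nut in rad, growing clockwise seen from above: 1.0 is the firm stop (nut locked). It starts loose, 0.3 to 0.65 rad short of the stop; turning it takes about 0.25 N m (2 to 3 N at the handle). At the stop the push needed on the handle rises; 6 N is ample, and leaning on it with more than about 14 N springs the jaw open
- tumbler: Steel drinking tumbler, 168 mm tall, 86 mm across the rim; a bystander, origin under its centre
- meter: Yellow hand multimeter lying on its back, 160 x 80 x 38 mm; a bystander, origin under its centre
- screwdriver: Screwdriver lying, 200 mm long; a bystander, origin under its centre
- spanner: Plain open-ended spanner lying, 160 mm long (not the adjustable one); a bystander, origin under its centre
- spare_nut: Loose smaller hex nut, 30 mm across flats, 18 mm high; a bystander, origin under its centre
- eraser_block: Grey felt board eraser, 110 x 50 x 35 mm; a bystander, origin under its centre
There are look-alikes about, which are no part of the job. What is meant by the wrench is not blue, purple or yellow, and is the larger of those in its own colour.

How it is judged (in metres and radians):
On the way, in this order (a step that is already met when the one before it is completed fails the run):
1. the wrench lies flat on the plate with its still open jaws around the lock nut (x of nut_seat in the frame of wrench between -0.006 and 0.01 m and y of nut_seat in the frame of wrench between -0.01 and 0.004 m and z of nut_seat in the frame of wrench between -0.004 and 0.004 m and angle between wrench's own z axis and vertical below 0.08 rad and value of joint jaw below 0.003 m), for 0.2 s.
2. the jaw is snug on the nut (within 1.5 mm of its width), the nut not yet turned (x of nut_seat in the frame of wrench between -0.006 and 0.01 m and y of nut_seat in the frame of wrench between -0.01 and 0.004 m and z of nut_seat in the frame of wrench between -0.004 and 0.004 m and angle between wrench's own z axis and vertical below 0.08 rad and value of joint jaw above 0.0055 m and distance of nut_corner from where it was at the start of the episode below 0.005 m), for 0.2 s.
3. the lock nut is turned clockwise to its stop, the jaw still snug (x of nut_seat in the frame of wrench between -0.006 and 0.01 m and y of nut_seat in the frame of wrench between -0.01 and 0.004 m and z of nut_seat in the frame of wrench between -0.004 and 0.004 m and angle between wrench's own z axis and vertical below 0.08 rad and value of joint jaw above 0.0055 m and value of joint lock_nut above 0.94 rad), for 0.2 s.
At the end, for the whole second after the job is handed in: The lock nut is within 0.06 rad of its stop; the wrench lies still and flat on the plate around the nut (nut centre within -6 to +10 mm along and -10 to +4 mm across of the wrench's origin, within 4 mm of the plate's face, tilt under 0.08 rad), its jaw within 1.5 mm of the nut's width, and released (all of step 3 and linear speed of wrench below 0.01 m/s); the robot touches nothing.
It fails at once if the fingers take hold of or push the lock nut (contact force between the fingers and lock_nut above 3 N).
It fails at once if a bystander is shifted by more than 30 mm (distance of any of tumbler, meter, screwdriver, spanner, spare_nut, eraser_block from where it was at the start of the episode above 0.03 m).
It also fails if it takes over 72 s, if anything falls off the work surface, if the arm or the gripper's body presses on something with over 40 N, if the wrist force passes 120 N, or if a joint passes its speed limit or range.

## Working session

There is one attempt and no reset: what is moved stays moved. The work goes in short steps, Python scripts to look and compute and a tool call to move; the robot and the scene stay as the last step left them, time stands still between calls to the robot, and variables do not carry over. Pictures are saved under pics/ and viewed, at most 10 in all, crops included, and the job is handed in when it is done.

Besides the shell and the picture viewer there is one more tool, called in YAML: its name, and indented under it one key for each argument. drive_tool: Moves the arm, as the interface text tells. Its arguments: {"type":"object","properties":{"rows":{"type":"array"}},"required":["rows"]}

```bash
mkdir -p pics; cat > h.py <<'E'
import numpy as np, cv2
from station import *
def world(c,u,v,z=None,d=None):
    ray=np.array([(u-c['cx'])/c['fx'],(v-c['cy'])/c['fy'],1.]);R=np.array(c['R']);t=np.array(c['t'])
    if d is not None: return R.T@(ray*d-t)
    o=-R.T@t; r=R.T@ray
    return o+r*(z-o[2])/r[2]
def cloud(c,m):
    vs,us=np.nonzero(m&(c['z_map']>0)); d=c['z_map'][vs,us]
    P=np.stack([(us-c['cx'])/c['fx']*d,(vs-c['cy'])/c['fy']*d,d],1)
    return (P-np.array(c['t']))@np.array(c['R'])
def save(c,n,crop=None,s=1):
    f=c['frame'][...,::-1]
    if crop: f=f[crop[1]:crop[3],crop[0]:crop[2]]
    cv2.imwrite('pics/'+n,cv2.resize(f,None,fx=s,fy=s,interpolation=cv2.INTER_CUBIC))
E
python3 - <<'E'
from h import *
np.set_printoptions(precision=4,suppress=True)
for n in ('scene','top'):
    c=capture(n); save(c,n+'0.png',s=1.25)
    print(n,c['fx'],-np.array(c['R']).T@np.array(c['t']))
    for l in ['wrench','worm_top','nut_top','nut_corner','tumbler','meter','screwdriver','spanner','spare_nut','eraser_block']:
        for m in masks_of(l,c)[:4]:
            P=cloud(c,m['region']); print(l,round(m['p'],2),np.round(m['xy']),m['region'].sum(),np.median(P,0) if len(P) else '')
s=sense();print(s['time_s'],s['tcp_pos'],s['ee_rot'],s['wrist_force'])
E
```

```text
scene 379.6590424359086 [ 1.27   -0.074   0.8437]
wrench 0.95 [236. 210.] 637 [ 0.4939 -0.2497  0.016 ]
wrench 0.88 [224. 150.] 449 [ 0.1996 -0.2904  0.0149]
wrench 0.85 [279. 224.] 363 [ 0.5573 -0.1068  0.01  ]
wrench 0.82 [378. 167.] 421 [0.3276 0.232  0.0153]
worm_top 0.98 [224. 150.] 458 [ 0.1973 -0.2901  0.0149]
worm_top 0.89 [233. 210.] 621 [ 0.4953 -0.2499  0.0161]
worm_top 0.82 [379. 166.] 540 [0.3325 0.2331 0.0144]
worm_top 0.73 [211. 285.] 151 [ 0.7336 -0.291   0.017 ]
nut_top 0.51 [455. 235.] 2091 [0.7342 0.3138 0.1347]
nut_top 0.43 [363. 227.] 111 [0.6076 0.1314 0.0393]
nut_corner 0.66 [370. 225.] 144 [0.606  0.1301 0.0396]
nut_corner 0.42 [366. 232.] 4264 [0.6142 0.1304 0.0242]
tumbler 0.56 [458. 236.] 1930 [0.7359 0.3125 0.139 ]
meter 0.55 [448. 191.] 1086 [0.4969 0.4069 0.0369]
meter 0.54 [367. 223.] 128 [0.6057 0.1301 0.0413]
screwdriver 0.61 [144. 231.] 330 [ 0.5575 -0.4752  0.0213]
spanner 0.85 [274. 296.] 477 [ 0.775  -0.1337  0.0065]
spare_nut 0.63 [210. 283.] 139 [ 0.7347 -0.2903  0.017 ]
spare_nut 0.5 [231. 213.] 657 [ 0.4994 -0.2498  0.0157]
eraser_block 0.76 [
[... 507 characters left out ...]
-0.2975  0.0171]
nut_top 0.64 [410. 135.] 76 [ 0.7263 -0.2915  0.0184]
nut_corner 0.59 [289. 171.] 41 [0.583  0.128  0.0458]
tumbler 0.78 [230. 130.] 772 [0.7035 0.3205 0.1651]
meter 0.83 [204. 200.] 1237 [0.4875 0.4167 0.0385]
screwdriver 0.54 [467. 184.] 205 [ 0.5441 -0.4786  0.0235]
screwdriver 0.17 [287. 172.] 41 [0.583  0.1351 0.0444]
spanner 0.57 [362. 125.] 208 [ 0.7633 -0.1275  0.0084]
spanner 0.53 [290. 173.] 3265 [0.5918 0.1354 0.0262]
spare_nut 0.58 [410. 133.] 71 [ 0.7268 -0.2912  0.019 ]
eraser_block 0.78 [451. 233.] 505 [ 0.382  -0.422   0.0354]
1.1 [0.1899 0.5954 0.2416] [[ 0.9527 -0.304  -0.    ]
 [-0.304  -0.9527  0.0001]
 [-0.     -0.0001 -1.    ]] [ 0.1453 -0.0844 -0.4372]
```

View pics/scene0.png

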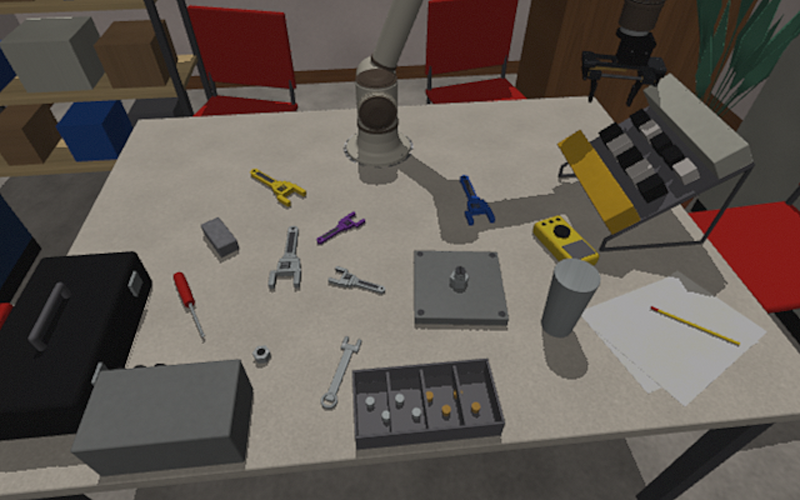

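View pics/top0.png

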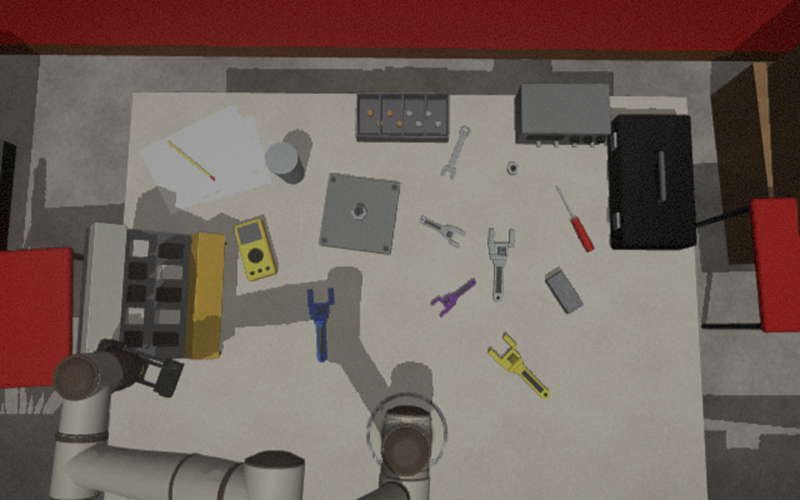

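```bash
cat > tile.py <<'E'
from h import *
a=capture('scene');b=capture('top')
def cr(c,u,v,w,h,s): return cv2.resize(c['frame'][v-h//2:v+h//2,u-w//2:u+w//2,::-1],(400,300),interpolation=cv2.INTER_CUBIC)
T=np.vstack([np.hstack([cr(a,250,213,80,60,5),cr(b,390,200,80,60,5)]),np.hstack([cr(a,367,224,40,30,10),cr(b,288,169,40,30,10)])])
cv2.imwrite('pics/tile.png',T)
E
python3 tile.py
```

```text
(no output)
```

View pics/tile.png

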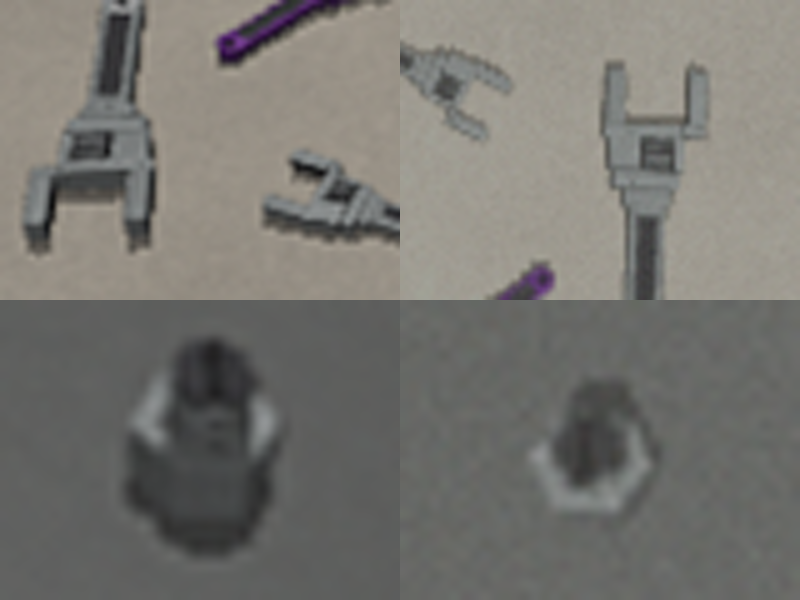

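```bash
cat > fit.py <<'E'
from h import *
from scipy.optimize import minimize
def avg(n,k=6):
    cs=[capture(n) for _ in range(k)]; c=dict(cs[-1]); c['g']=np.mean([x['frame'].astype(float).mean(2) for x in cs],0); c['z_map']=np.median([x['z_map'] for x in cs],0); return c
def proj(c,P):
    Q=np.asarray(P)@np.array(c['R']).T+np.array(c['t']); return np.stack([c['fx']*Q[:,0]/Q[:,2]+c['cx'],c['fy']*Q[:,1]/Q[:,2]+c['cy']],1)
S=8
def labels(c,box,prims):
    u0,v0,u1,v1=box; im=np.zeros(((v1-v0)*S,(u1-u0)*S),np.uint8)
    for k,P in prims:
        q=(proj(c,P)-[u0,v0]+.5)*S-.5
        cv2.fillPoly(im,[np.round(cv2.convexHull(np.float32(q))[:,0]*16).astype(np.int32)],k,shift=4)
    return im
def resid(c,box,im,n):
    A=[]
    for k in range(n):
        A.append(cv2.resize((im==k).astype(np.float32),(box[2]-box[0],box[3]-box[1]),interpolation=cv2.INTER_AREA).ravel())
    A=np.stack(A,1); A=A[:,A.sum(0)>.5]; y=c['g'][box[1]:box[3],box[0]:box[2]].ravel()
    r=y-A@np.linalg.lstsq(A,y,rcond=None)[0]; return r@r
def nutprims(c,x,y,th,zp=.025):
    a=th+np.arange(6)*np.pi/3; H=np.stack([x+.0208*np.cos(a),y+.0208*np.sin(a)],1)
    b=np.arange(24)*np.pi/12; C=np.stack([x+.012*np.cos(b),y+.012*np.sin(b)],1)
    z=lambda P,h:np.c_[P,np.full(len(P),zp+h)]
    cam=-np.array(c['R']).T@np.array(c['t']); pr=[]
    for i in range(6):
        j=(i+1)%6; m=(H[i]+H[j])/2
        if (m-[x,y])@(cam[:2]-m)>0: pr.append((1+i,np.r_[z(H[[i,j]],0),z(H[[i,j]],.02)]))
    return pr+[(7,z(H,.02)),(8,np.r_[z(C,.02),z(C,.042)]),(9,z(C,.042))]
E
cat > nut.py <<'E'
from fit import *
np.set_printoptions(precision=4,suppress=True)
cs=[avg('top'),avg('scene')]
bx=[]
for c in cs:
    p=proj(c,[[.588,.132,.045]])[0].round().astype(int); bx.append((p[0]-11,p[1]-11,p[0]+12,p[1]+12))
for use in ([0],[1],[0,1]):
    f=lambda q:sum(resid(cs[i],bx[i],labels(cs[i],bx[i],nutprims(cs[i],q[0]*1e-3,q[1]*1e-3,np.radians(q[2]))),10) for i in use)
    out=[]
    for th in (0,12,24,36,48):
        r=minimize(f,[590,132,th],method='Nelder-Mead',options=dict(initial_simplex=[[590,132,th],[597,132,th],[590,139,th],[590,132,th+8]],xatol=.05,fatol=1))
        out.append((r.fun,*r.x[:2],r.x[2]%60))
    print(use);[print(np.round(o,2)) for o in sorted(out)[:3]]
# plate
for c in cs:
    M=np.zeros((400,640),bool); vs,us=np.mgrid[:400,:640]
    P=cloud(c,c['z_map']>0); ok=(c['z_map']>0); Z=np.zeros((400,640,3)); Z[ok]=P
    m=ok&(Z[...,2]>.018)&(Z[...,2]<.032)&(abs(Z[...,0]-.59)<.15)&(abs(Z[...,1]-.13)<.15)
    n,l,st,ce=cv2.connectedComponentsWithStats(m.astype(np.uint8)); k=1+np.argmax(st[1:,4])
    Q=Z[l==k]; print(len(Q),np.median(Q[:,2]),cv2.minAreaRect(np.float32(Q[:,:2]*1000)))
# wrench
for c in cs:
    for w in masks_of('wrench',c)+masks_of('worm_top',c):
        P=cloud(c,w['region']); md=np.median(P,0)
        if np.hypot(md[0]-.48,md[1]+.25)<.06:
            P=P[P[:,2]>.008]; print(w['p'],len(P),cv2.minAreaRect(np.float32(P[:,:2]*1000)),cv2.fitLine(np.float32(P[P[:,0]<.44][:,:2]),2,0,.01,.01).ravel())
E
python3 nut.py
```

```text
[0]
[29129.35   594.23   135.39    19.04]
[29237.15   594.02   135.94    25.47]
[29417.28   594.27   135.91    24.22]
[1]
[53639.52   595.55   136.16    27.95]
[54596.47   596.16   135.78    35.82]
[57275.97   596.     135.73    51.58]
[0, 1]
[85716.14   594.89   135.97    27.66]
[86033.23   595.97   136.01    36.93]
[90739.89   596.43   135.71    53.98]
3198 0.026054288414969914 ((594.145263671875, 136.2200164794922), (200.05674743652344, 200.52047729492188), 82.89915466308594)
3765 0.024280066140565645 ((594.7628173828125, 135.30462646484375), (199.08042907714844, 200.4056854248047), 82.89556884765625)Traceback (most recent call last):
  File "nut.py", line 23, in <module>
    for w in masks_of('wrench',c)+masks_of('worm_top',c):
             ~~~~~~~~^^^^^^^^^^^^
ValueError: only the last four pictures can be asked about
```

```bash
cat > nut2.py <<'E'
from fit import *
np.set_printoptions(precision=4,suppress=True)
cs=[avg('top',12),avg('scene',12)]
for i,c in enumerate(cs):
    p=proj(c,[[.5945,.1358,.045]])[0].round().astype(int); b=(p[0]-9,p[1]-9,p[0]+10,p[1]+10)
    for th in range(0,60,5):
        f=lambda q:resid(c,b,labels(c,b,nutprims(c,q[0]*1e-3,q[1]*1e-3,np.radians(th))),10)
        r=minimize(f,[594.5,135.8],method='Nelder-Mead',options=dict(initial_simplex=[[592.5,134],[597,135],[594,139]],xatol=.05,fatol=1))
        print(i,th,int(r.fun),r.x)
    if i==0: print(c['g'][b[1]:b[3],b[0]:b[2]].astype(int))
for n in ('top','scene'):
    c=capture(n)
    for w in masks_of('wrench',c)+masks_of('worm_top',c):
        P=cloud(c,w['region']); md=np.median(P,0)
        if np.hypot(md[0]-.48,md[1]+.25)<.06:
            P=P[P[:,2]>.008]; print(w['p'],len(P),cv2.minAreaRect(np.float32(P[:,:2]*1000)),cv2.fitLine(np.float32(P[P[:,0]<.44][:,:2]),2,0,.01,.01).ravel(),P.min(0),P.max(0))
E
python3 nut2.py
```

```text
0 0 32699 [595.9909 135.3841]
0 5 31024 [594.2739 135.3589]
0 10 30495 [593.9626 135.5483]
0 15 29175 [594.3559 135.6014]
0 20 27998 [594.1172 135.5485]
0 25 28375 [594.1374 135.9472]
0 30 29250 [594.3418 135.3548]
0 35 28709 [594.4449 135.4738]
0 40 31057 [596.7879 135.8176]
0 45 31574 [596.7329 135.662 ]
0 50 31026 [594.0674 135.3557]
0 55 31459 [593.9265 135.3454]
[[101 101 102 101  99 101 101 102 101 102 103 103 103 102 103 102 102 103
  103]
 [103 100 101 102 101 101 102 102 102 102 102 102 102 102 104 103 101 102
  102]
 [101 101 103 101 102 101 102 100  84  80  80  78  82 103 104 103 103 104
  102]
 [101 101 103 103 102 102 101  83  74  73  73  71  75 101 104 104 102 103
  103]
 [102 102 102 102 102 103 100  82  76  76  75  74  73  82 101 103 103 103
  103]
 [103 102 101 102 102 108  95  80  76  74  74  84  86  78  99 103 103 103
  102]
 [101 102 101 102 103 113  89  72  61  64  70  83  91  99  85 100 103 103
  102]
 [101 102 102 103 103  94  75  66  55  62  69  71  93 124  86  99 103 104
  102]
 [102 102 102 113 124  85  69  66  54  69  70  70  94 129 101  83 100 103
  102]
 
[... 1272 characters left out ...]
88.38225555419922) [ 0.9988 -0.0485  0.3991 -0.2473] [ 0.3547 -0.294   0.0083] [ 0.5544 -0.2221  0.032 ]
0.65 544 ((454.2754211425781, -251.54855346679688), (71.30403900146484, 199.26731872558594), 85.07512664794922) [ 0.9985 -0.0548  0.3993 -0.2474] [ 0.3547 -0.294   0.0083] [ 0.5513 -0.2206  0.032 ]
0.96 562 ((455.97576904296875, -254.52310180664062), (70.80805969238281, 202.80123901367188), 87.03736114501953) [ 0.9997 -0.026   0.4008 -0.2485] [ 0.3545 -0.2948  0.008 ] [ 0.5565 -0.2224  0.0263]
0.71 581 ((455.97576904296875, -254.52310180664062), (70.80805969238281, 202.80123901367188), 87.03736114501953) [ 0.9996 -0.0291  0.4    -0.2486] [ 0.3545 -0.2948  0.008 ] [ 0.5565 -0.2224  0.0263]
```

```bash
cat > nut3.py <<'E'
from fit import *
c=avg('top',12)
p=proj(c,[[.5945,.1358,.045]])[0].round().astype(int); b=(p[0]-9,p[1]-9,p[0]+10,p[1]+10)
Y=c['g'][b[1]:b[3],b[0]:b[2]]
def model(x,y,th):
    im=labels(c,b,nutprims(c,x*1e-3,y*1e-3,np.radians(th)))
    lut=np.full(256,102.5,np.float32); lut[1:7]=96; lut[7]=131; lut[8:10]=0
    scr=cv2.resize((im>=8).astype(np.float32),Y.shape[::-1],interpolation=cv2.INTER_AREA)
    return cv2.resize(lut[im],Y.shape[::-1],interpolation=cv2.INTER_AREA),scr
_,scr=model(594.4,135.8,27); scr=cv2.dilate((scr>0).astype(np.uint8),np.ones((3,3)))>0
W=(~scr)
def f(q):
    r=(model(*q)[0]-Y)[W]; return np.minimum(abs(r),22).sum()
for th in range(0,60,4):
    best=min((f((x,y,th)),x,y) for x in np.arange(592,598,.5) for y in np.arange(133,139,.5))
    print(th,np.round(best,1))
E
python3 nut3.py
```

```text
0 [829.1 597.  136.5]
4 [828.7 597.  137. ]
8 [816.4 596.  136.5]
12 [811.9 596.  137. ]
16 [800.6 595.5 137. ]
20 [760.9 594.5 137. ]
24 [734. 594. 137.]
28 [724.9 594.5 137. ]
32 [771.5 594.  137.5]
36 [803.7 595.  138. ]
40 [811.6 597.  137. ]
44 [818.7 596.5 137. ]
48 [814.5 597.5 137. ]
52 [818.9 597.5 136.5]
56 [825.6 597.5 136.5]
```

drive_tool:
  rows:
    - [100,0,0,35,0,0,0]
    - [100,24,-34.5,0,0,0,0]
    - [100,24,-34.5,0,0,0,0.027]
    - [100,24,-34.5,0,0,0,0.027]
    - [100,24,-34.5,0,0,0,0.027]

```text
time_s: 4.32
tcp_pos: [0.2856, 0.4571, 0.2767]
ee_rot: [[0.975, -0.224, 0.0], [-0.224, -0.975, 0.0], [0.0, -0.0, -1.0]]
wrist_force: [1.4, 0.8, 0.1]
gripper_width: 0.996
gripper_force: 0.0
```

drive_tool:
  rows:
    - [100,24,-34.5,0,0,0,0.027]
    - [100,24,-34.5,0,0,0,0.027]
    - [100,24,-34.5,0,0,0,0.027]
    - [100,24,-34.5,0,0,0,0.027]
    - [100,24,-34.5,0,0,0,0.027]

```text
time_s: 4.73
tcp_pos: [0.4048, 0.2858, 0.277]
ee_rot: [[0.996, -0.091, 0.001], [-0.091, -0.996, 0.001], [0.001, -0.001, -1.0]]
wrist_force: [0.8, 0.4, -0.3]
gripper_width: 1.004
gripper_force: 0.0
```

drive_tool:
  rows:
    - [100,24,-34.5,0,0,0,0.027]
    - [100,1,-33.5,0,0,0,0.027]
    - [100,1,-33.5,0,0,0,0]
    - [100,1,-33.5,0,0,0,0]
    - [100,1,-33.5,0,0,0,0]

```text
time_s: 5.15
tcp_pos: [0.4317, 0.1176, 0.2767]
ee_rot: [[0.999, -0.039, 0.0], [-0.039, -0.999, 0.0], [0.0, -0.0, -1.0]]
wrist_force: [0.6, -0.0, -0.7]
gripper_width: 1.0
gripper_force: 0.0
```

drive_tool:
  rows:
    - [100,1,-33.5,0,0,0,0]
    - [100,1,-33.5,0,0,0,0]
    - [100,1,-33.5,-10,0,0,0]
    - [100,1,-33.5,-10,0,0,0]
    - [100,1,-33.5,-10,0,0,0]

```text
time_s: 5.57
tcp_pos: [0.4367, -0.0497, 0.2468]
ee_rot: [[0.999, -0.038, 0.002], [-0.038, -0.999, 0.0], [0.002, -0.0, -1.0]]
wrist_force: [0.5, 0.4, -0.3]
gripper_width: 0.999
gripper_force: 0.0
```

drive_tool:
  rows:
    - [100,1,-33.5,-10,0,0,0]
    - [100,1,-33.5,-10,0,0,0]
    - [100,1,-33.5,-10,0,0,0]
    - [100,1,-33.5,-10,0,0,0]
    - [100,1,-33.5,-10,0,0,0]

```text
time_s: 5.98
tcp_pos: [0.4417, -0.2174, 0.1964]
ee_rot: [[0.999, -0.039, 0.001], [-0.039, -0.999, -0.0], [0.001, 0.0, -1.0]]
wrist_force: [0.6, 0.3, 0.5]
gripper_width: 1.003
gripper_force: 0.0
```

drive_tool:
  rows:
    - [100,1,-16,-20,0,0,0]
    - [100,1,-16,-20,0,0,0]
    - [100,0,0,-35,0,0,0]
    - [100,0,0,-35,0,0,0]
    - [100,0,0,-30,0,0,0]

```text
time_s: 6.4
tcp_pos: [0.4433, -0.248, 0.055]
ee_rot: [[0.999, -0.04, -0.0], [-0.04, -0.999, 0.0], [-0.0, -0.0, -1.0]]
wrist_force: [0.4, 0.7, -0.3]
gripper_width: 1.0
gripper_force: 0.0
```

drive_tool:
  rows:
    - [100,0,0,-20,0,0,0]
    - [100,0,0,-14,0,0,0]
    - [100,0,0,0,0,0,0]
    - [0,0,0,0,0,0,0]
    - [0,0,0,0,0,0,0]

```text
time_s: 6.82
tcp_pos: [0.4442, -0.2477, 0.0228]
ee_rot: [[0.999, -0.039, 0.001], [-0.039, -0.999, -0.0], [0.001, 0.0, -1.0]]
wrist_force: [-0.6, -0.5, 0.8]
gripper_width: 0.921
gripper_force: 0.0
```

drive_tool:
  rows:
    - [0,0,0,0,0,0,0]
    - [0,0,0,0,0,0,0]
    - [0,0,0,0,0,0,0]
    - [0,0,0,0,0,0,0]
    - [0,0,0,0,0,0,0]

```text
time_s: 7.23
tcp_pos: [0.4439, -0.2476, 0.0228]
ee_rot: [[0.999, -0.039, 0.0], [-0.039, -0.999, -0.0], [0.0, 0.0, -1.0]]
wrist_force: [0.2, 0.2, 0.4]
gripper_width: 0.559
gripper_force: 0.0
```

Close to 26 mm (30 %), then lift.

drive_tool:
  rows:
    - [0,0,0,0,0,0,0]
    - [0,0,0,0,0,0,0]
    - [0,0,0,0,0,0,0]
    - [0,0,0,0,0,0,0]
    - [0,0,0,0,0,0,0]

```text
time_s: 7.65
tcp_pos: [0.4438, -0.2478, 0.0226]
ee_rot: [[0.999, -0.039, -0.0], [-0.039, -0.999, -0.0], [-0.0, 0.0, -1.0]]
wrist_force: [-1.0, -3.1, 0.0]
gripper_width: 0.292
gripper_force: 29.8
```

drive_tool:
  rows:
    - [0,0,0,0,0,0,0]
    - [0,0,0,4,0,0,0]
    - [0,0,0,10,0,0,0]
    - [0,0,0,20,0,0,0]
    - [0,0,0,20,0,0,0]

```text
time_s: 8.07
tcp_pos: [0.4423, -0.247, 0.0763]
ee_rot: [[0.999, -0.039, -0.004], [-0.039, -0.999, 0.001], [-0.004, -0.001, -1.0]]
wrist_force: [1.1, -0.4, -5.4]
gripper_width: 0.291
gripper_force: 29.8
```

```bash
python3 -c "
from station import sense
s=sense();print({k:s[k] for k in ('time_s','tcp_pos','joints','moment','wrist_force','gripper_width','gripper_force')})"
```

```text
{'time_s': 8.0667, 'tcp_pos': array([ 0.44229972, -0.24699865,  0.07629293]), 'joints': array([-1.08155866e+01,  2.17284033e+01, -2.79327539e+01, -5.69163177e-02,
       -4.05882666e+01,  9.86075888e+01]), 'moment': array([ 0.00517789, -0.0132414 , -0.00765089]), 'wrist_force': array([ 1.13944143, -0.36937649, -5.44918677]), 'gripper_width': 0.29082217521506837, 'gripper_force': 29.82060581445694}
```

drive_tool:
  rows:
    - [0,0,5,20,0,0,0]
    - [0,4,15,20,0,0,0.02]
    - [0,4,22,14,0,0,0.033]
    - [0,4,22,0,0,0,0.034]
    - [0,4,22,0,0,0,0.034]

```text
time_s: 8.48
tcp_pos: [0.4596, -0.1605, 0.1317]
ee_rot: [[0.997, 0.083, 0.001], [0.083, -0.997, 0.001], [0.002, -0.001, -1.0]]
wrist_force: [-0.1, -0.6, -5.8]
gripper_width: 0.296
gripper_force: 29.8
```

drive_tool:
  rows:
    - [0,4,22,0,0,0,0.034]
    - [0,4,22,0,0,0,0.034]
    - [0,4,22,0,0,0,0.034]
    - [0,4,22,0,0,0,0.034]
    - [0,4,22,0,0,0,0.034]

```text
time_s: 8.9
tcp_pos: [0.4787, -0.0504, 0.1304]
ee_rot: [[0.968, 0.251, -0.002], [0.251, -0.968, 0.0], [-0.002, -0.001, -1.0]]
wrist_force: [1.6, -0.1, -6.3]
gripper_width: 0.295
gripper_force: 29.8
```

drive_tool:
  rows:
    - [0,4,22,0,0,0,0.034]
    - [0,4,22,0,0,0,0.034]
    - [0,4,22,0,0,0,0.034]
    - [0,4,22,0,0,0,0.034]
    - [0,4,22,0,0,0,0.034]

```text
time_s: 9.32
tcp_pos: [0.4986, 0.0594, 0.1304]
ee_rot: [[0.912, 0.411, -0.002], [0.411, -0.912, -0.0], [-0.002, -0.001, -1.0]]
wrist_force: [-0.3, 0.4, -5.9]
gripper_width: 0.295
gripper_force: 29.8
```

drive_tool:
  rows:
    - [0,4,20,0,0,0,0.034]
    - [0,3,12,0,0,0,0.006]
    - [0,0,4,0,0,0,0]
    - [0,0,0,0,0,0,0]
    - [0,0,0,0,0,0,0]

```text
time_s: 9.73
tcp_pos: [0.5059, 0.0938, 0.1302]
ee_rot: [[0.895, 0.445, -0.002], [0.445, -0.895, -0.001], [-0.002, -0.0, -1.0]]
wrist_force: [0.2, 0.1, -4.8]
gripper_width: 0.294
gripper_force: 29.8
```

```bash
cat > tile2.py <<'E'
from h import *
import sys
u,v,w,h=325,235,0,0
a=capture('scene');b=capture('top')
from fit import proj
def cr(c,w,h):
    u,v=proj(c,[[.57,.12,.06]])[0].round().astype(int); return cv2.resize(c['frame'][v-h//2:v+h//2,u-w//2:u+w//2,::-1],(600,450),interpolation=cv2.INTER_CUBIC)
cv2.imwrite('pics/%s.png'%sys.argv[1],cv2.resize(np.hstack([cr(a,80,60),cr(b,64,48)]),(800,300),interpolation=cv2.INTER_AREA))
E
python3 tile2.py hover; python3 - <<'E'
from h import *
s=sense();print(s['time_s'],s['tcp_pos'],s['ee_rot'],s['gripper_width'])
c=capture('top')
for w in masks_of('wrench',c)+masks_of('worm_top',c):
    P=cloud(c,w['region']); md=np.median(P,0)
    if np.hypot(md[0]-.55,md[1]-.11)<.1 and md[2]>.05: print(w['p'],len(P),md,cv2.minAreaRect(np.float32(P[:,:2]*1000)))
E
```

```text
9.8333 [0.50618021 0.09335007 0.13037436] [[ 8.95714260e-01  4.44628520e-01 -1.20182578e-03]
 [ 4.44628296e-01 -8.95715058e-01 -4.62273641e-04]
 [-1.28203349e-03 -1.20300654e-04 -9.99999171e-01]] 0.29219983251486503
```

View pics/hover.png

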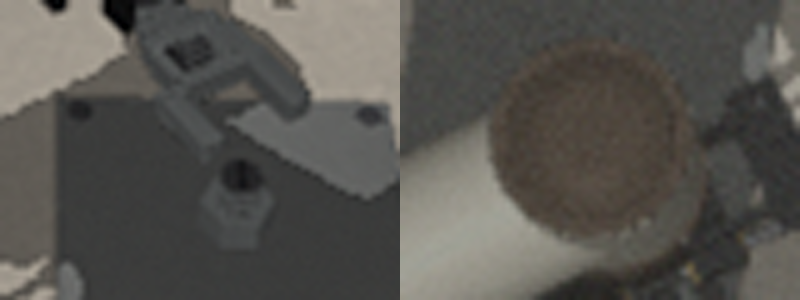

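```bash
cat > wf.py <<'E'
from fit import *
np.set_printoptions(precision=4,suppress=True,linewidth=150)
s=sense(); T=s['tcp_pos']; ex=s['ee_rot'][:,0]; ey=-s['ee_rot'][:,1]; O=T+94.8e-3*ex
c=avg('scene',6); P=cloud(c,c['z_map']>0); Q=np.c_[(P-O)@ex,(P-O)@ey,P[:,2]-(T[2]-.0226)]
def rep(m,n,k=0):
    q=Q[m]; print(n,len(q),'x',np.percentile(q[:,0],[0,3,97,100]),'y',np.percentile(q[:,1],[0,3,97,100]),'z',np.median(q[:,2]))
top=(Q[:,2]>.012)&(Q[:,2]<.022)&(Q[:,0]>-.06)&(Q[:,0]<.03)&(abs(Q[:,1])<.05)
rep(top,'head'); rep(top&(Q[:,0]>-.018)&(Q[:,1]>0),'fixed'); rep(top&(Q[:,0]>-.018)&(Q[:,1]<0),'moving')
rep(top&(Q[:,1]>-.02)&(Q[:,1]<.012),'throat'); rep(top&(Q[:,0]<-.03),'rear'); rep(top&(Q[:,0]>0),'front')
E
python3 wf.py
```

```text
head 341 x [-0.0596 -0.0583  0.0145  0.0161] y [-0.0429 -0.0416  0.0252  0.0264] z 0.017032069959726975
fixed 58 x [-0.0168 -0.0159  0.0159  0.0161] y [0.0143 0.0145 0.0258 0.0263] z 0.016983004951335222
moving 63 x [-0.0172 -0.0167  0.0148  0.0155] y [-0.0429 -0.0424 -0.0297 -0.0276] z 0.016712626849686982
throat 110 x [-0.0596 -0.0587 -0.0233 -0.0225] y [-0.0192 -0.018   0.0108  0.012 ] z 0.017304480716963333
rear 143 x [-0.0596 -0.0592 -0.0308 -0.03  ] y [-0.0288 -0.0266  0.0238  0.025 ] z 0.017395672136306453
front 64 x [0.0001 0.0003 0.0159 0.0161] y [-0.0429 -0.0423  0.0255  0.0263] z 0.016792501526381683
```

```bash
cat >> wf.py <<'E'
for a in np.arange(-.2,.02,.01):
    m=(Q[:,2]>.010)&(Q[:,2]<.027)&(Q[:,0]>a)&(Q[:,0]<a+.01)&(abs(Q[:,1])<.05)
    y=np.sort(Q[m,1]); 
    if len(y)>3:
        g=np.diff(y); i=g.argmax(); print(round(a,2),len(y),y[[0,i,i+1,-1]])
# box fit: yaw, dx, dy of jaw tops by matching point set (min/max occupancy)
q=Q[top]
def cost(p):
    r=np.radians(p[2]); X=(q[:,0]-p[0]*1e-3)*np.cos(r)+(q[:,1]-p[1]*1e-3)*np.sin(r); Y=-(q[:,0]-p[0]*1e-3)*np.sin(r)+(q[:,1]-p[1]*1e-3)*np.cos(r)
    gap=(X>-.023)&(Y>-.025)&(Y<.018); d=np.where(gap,np.minimum(np.minimum(X+.023,Y+.025),.018-Y),0)
    o=np.maximum(np.maximum(X-.016,0),np.maximum(np.maximum(Y-.032,-.039-Y),0)); return (d**2+o**2).sum()*1e6
for dy in (-6,-5,-4,-3,-2,-1,0,1): print(dy,[round(cost((0,dy,t)),0) for t in (-4,-3,-2,-1,0,1,2)])
E
python3 wf.py
```

```text
head 340 x [-0.0599 -0.058   0.0138  0.0156] y [-0.0427 -0.0417  0.0249  0.0283] z 0.016973337614963273
fixed 58 x [-0.0168 -0.0158  0.0154  0.0156] y [0.0141 0.0142 0.0266 0.0283] z 0.016988961780505865
moving 63 x [-0.0179 -0.017   0.0141  0.0148] y [-0.0427 -0.0426 -0.0299 -0.0295] z 0.01684581882664167
throat 111 x [-0.0597 -0.0588 -0.0233 -0.0229] y [-0.0199 -0.0181  0.0105  0.0119] z 0.017166487238774855
rear 141 x [-0.0599 -0.0592 -0.0305 -0.0301] y [-0.0364 -0.0268  0.0233  0.024 ] z 0.017107934809241096
front 63 x [0.0002 0.0006 0.0154 0.0156] y [-0.0426 -0.0425  0.0263  0.0283] z 0.016810621887094868
-0.11 14 [-0.0237 -0.0235 -0.0022  0.0114]
-0.1 35 [-0.0244 -0.0224 -0.0098  0.0121]
-0.09 54 [-0.0243 -0.0204 -0.0172  0.0207]
-0.08 31 [-0.0184  0.0115  0.0141  0.0145]
-0.07 39 [-0.0243  0.0196  0.0227  0.0227]
-0.06 43 [-0.0266  0.0006  0.0039  0.024 ]
-0.05 53 [-0.0269  0.0014  0.0065  0.0239]
-0.04 63 [-0.0364 -0.0364 -0.0298  0.024 ]
-0.03 78 [-0.0419 -0.0107 -0.0083  0.0277]
-0.02 36 [-0.0427 -0.0307  0.0145  0.0258]
-0.01 33 [-0.0426 -0.0299  0.0141  0.0249]
0.0 37 [-0
[... 413 characters left out ...]
), np.float64(0.0), np.float64(1.0)]
-3 [np.float64(20.0), np.float64(11.0), np.float64(7.0), np.float64(5.0), np.float64(4.0), np.float64(5.0), np.float64(7.0)]
-2 [np.float64(76.0), np.float64(60.0), np.float64(49.0), np.float64(43.0), np.float64(40.0), np.float64(40.0), np.float64(43.0)]
-1 [np.float64(205.0), np.float64(184.0), np.float64(167.0), np.float64(154.0), np.float64(145.0), np.float64(141.0), np.float64(142.0)]
0 [np.float64(425.0), np.float64(401.0), np.float64(381.0), np.float64(362.0), np.float64(347.0), np.float64(336.0), np.float64(330.0)]
1 [np.float64(760.0), np.float64(728.0), np.float64(703.0), np.float64(685.0), np.float64(667.0), np.float64(650.0), np.float64(636.0)]
```

drive_tool:
  rows:
    - [0,-1,2,-5,0,0,0]
    - [0,-1,2,-12,0,0,0]
    - [0,-0.7,2,-10,0,0,0]
    - [0,0,0,-4,0,0,0]
    - [0,0,0,0,0,0,0]

```text
time_s: 11.0
tcp_pos: [0.5031, 0.1, 0.098]
ee_rot: [[0.895, 0.446, -0.003], [0.446, -0.895, -0.002], [-0.004, 0.0, -1.0]]
wrist_force: [0.6, -0.5, -5.7]
gripper_width: 0.292
gripper_force: 29.8
```

```bash
cat >> wf.py <<'E'
r=minimize(cost,[0,-4,0],method='Nelder-Mead'); print('fit dx dy yaw',r.x,r.fun)
m=(P[:,2]>.057)&(P[:,2]<.072)&(np.hypot(P[:,0]-.5945,P[:,1]-.1358)<.025)
print('screw top',len(P[m]),np.median(P[m],0),P[m].min(0),P[m].max(0), 'wrench O by tcp',O,'tcp',T)
m=(P[:,2]>.042)&(P[:,2]<.049)&(np.hypot(P[:,0]-.5945,P[:,1]-.1358)<.03)
print('nut top',len(P[m]),P[m].min(0),P[m].max(0))
E
python3 wf.py | tail -4; python3 tile2.py hover2
```

```text
1 [np.float64(1178.0), np.float64(1134.0), np.float64(1101.0), np.float64(1075.0), np.float64(1057.0), np.float64(1048.0), np.float64(1047.0)]
fit dx dy yaw [ 2.8611 -4.2249  1.8814] 0.14521508243127718
screw top 51 [0.5999 0.1352 0.066 ] [0.5839 0.1264 0.0573] [0.6066 0.1452 0.0676] wrench O by tcp [0.588  0.1423 0.0976] tcp [0.5031 0.1    0.098 ]
nut top 55 [0.5874 0.1158 0.0425] [0.613  0.155  0.0475]
```

View pics/hover2.png

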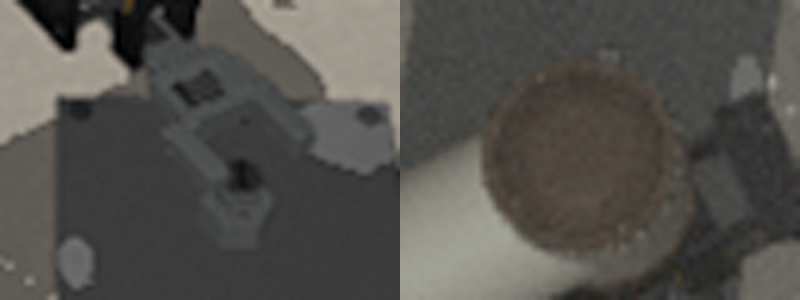

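drive_tool:
  rows:
    - [0,0.3,-0.6,-8,0,0,0]
    - [0,0,0,-10,0,0,0]
    - [0,0,0,-7,0,0,0]
    - [0,0,0,-3,0,0,0]
    - [0,0,0,0,0,0,0]

```text
time_s: 11.82
tcp_pos: [0.5035, 0.0993, 0.07]
ee_rot: [[0.895, 0.446, -0.003], [0.446, -0.895, -0.002], [-0.003, 0.0, -1.0]]
wrist_force: [-0.0, -0.3, -5.2]
gripper_width: 0.294
gripper_force: 29.8
```

```bash
python3 wf.py | tail -4; python3 wf.py|head -4
```

```text
1 [np.float64(12556.0), np.float64(12401.0), np.float64(12264.0), np.float64(12144.0), np.float64(12024.0), np.float64(11915.0), np.float64(11818.0)]
fit dx dy yaw [ 92.6553 -13.1634  -4.635 ] 0.0
screw top 82 [0.5954 0.1347 0.0653] [0.5779 0.1113 0.057 ] [0.6109 0.1597 0.0679] wrench O by tcp [0.5884 0.1415 0.0696] tcp [0.5035 0.0993 0.07  ]
nut top 43 [0.5785 0.1232 0.042 ] [0.6134 0.1551 0.0479]
head 376 x [-0.06   -0.058   0.0129  0.0159] y [-0.043  -0.0416  0.0254  0.0279] z 0.01689814817054719
fixed 58 x [-0.0177 -0.0174  0.0152  0.0159] y [0.0013 0.0102 0.0275 0.0277] z 0.01702535145578772
moving 108 x [-0.0178 -0.0157  0.0129  0.015 ] y [-0.043  -0.0423 -0.0019 -0.0006] z 0.01681280807404957
throat 156 x [-0.06   -0.0589  0.0115  0.0129] y [-0.02   -0.019   0.0102  0.011 ] z 0.01694914252252809
```

drive_tool:
  rows:
    - [0,0,0,-4,0,0,0]
    - [0,0,0,-4,0,0,0]
    - [0,0,0,-3,0,0,0]
    - [0,0,0,0,0,0,0]

```text
time_s: 12.75
tcp_pos: [0.5037, 0.0994, 0.0595]
ee_rot: [[0.895, 0.446, -0.002], [0.446, -0.895, -0.001], [-0.002, -0.0, -1.0]]
wrist_force: [-0.0, -0.6, -5.4]
gripper_width: 0.297
gripper_force: 29.8
```

```bash
python3 tile2.py low1
```

```text
(no output)
```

View pics/low1.png

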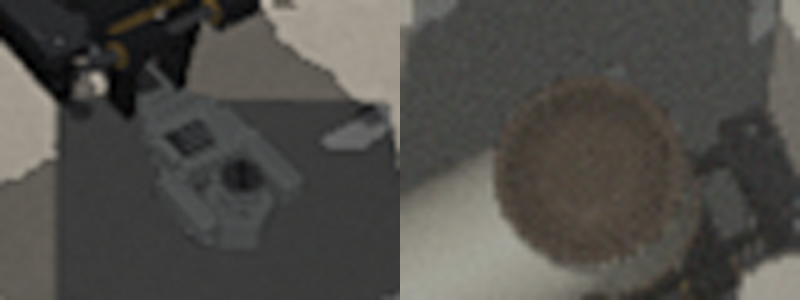

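drive_tool:
  rows:
    - [0,0,0,-4,0,0,0]
    - [0,0,0,-4,0,0,0]
    - [0,0,0,-2,0,0,0]
    - [0,0,0,-1,0,0,0]
    - [0,0,0,0,0,0,0]

```text
time_s: 13.27
tcp_pos: [0.5042, 0.0997, 0.0491]
ee_rot: [[0.895, 0.446, -0.001], [0.446, -0.895, -0.0], [-0.001, 0.0, -1.0]]
wrist_force: [0.4, -0.1, -6.4]
gripper_width: 0.295
gripper_force: 29.8
```

drive_tool:
  rows:
    - [0,0,0,-1,0,0,0]
    - [0,0,0,0,0,0,0]

```text
time_s: 13.43
tcp_pos: [0.5045, 0.0998, 0.0485]
ee_rot: [[0.895, 0.446, 0.0], [0.446, -0.895, 0.0], [0.0, 0.0, -1.0]]
wrist_force: [-0.5, -0.2, -5.6]
gripper_width: 0.294
gripper_force: 29.8
```

```bash
python3 wf.py | head -7;python3 wf.py | tail -2
```

```text
head 374 x [-0.0596 -0.0579  0.0172  0.0218] y [-0.0431 -0.0418  0.0249  0.0285] z 0.017205291640871787
fixed 58 x [-0.0175 -0.0143  0.016   0.0163] y [0.0012 0.0032 0.0258 0.0264] z 0.017328215105023408
moving 122 x [-0.0174 -0.0158  0.0202  0.0218] y [-0.0431 -0.0429 -0.0037 -0.0005] z 0.017624294853079082
throat 140 x [-0.0596 -0.0584  0.02    0.0218] y [-0.0198 -0.0194  0.0111  0.0117] z 0.01792824288305954
rear 131 x [-0.0596 -0.059  -0.0302 -0.03  ] y [-0.0394 -0.0271  0.0232  0.0281] z 0.01715992163494585
front 113 x [0.0003 0.0011 0.0202 0.0218] y [-0.0431 -0.042   0.0241  0.0255] z 0.017624925430963428
-0.11 10 [-0.0241 -0.0239 -0.0028  0.0114]
screw top 64 [0.598  0.1342 0.0658] [0.583  0.1224 0.0574] [0.6062 0.1452 0.0677] wrench O by tcp [0.5894 0.1421 0.0487] tcp [0.5045 0.0998 0.0487]
nut top 106 [0.567  0.1069 0.0421] [0.6164 0.1652 0.0479]
```

drive_tool:
  rows:
    - [0,0,0,-1,0,0,0]
    - [0,0,0,0,0,0,0]

```text
time_s: 14.2
tcp_pos: [0.5046, 0.0998, 0.0477]
ee_rot: [[0.895, 0.446, 0.0], [0.446, -0.895, 0.0], [0.0, 0.0, -1.0]]
wrist_force: [-0.5, 0.7, -3.7]
gripper_width: 0.296
gripper_force: 29.8
```

drive_tool:
  rows:
    - [0,0,0,-1,0,0,0]
    - [0,0,0,0,0,0,0]

```text
time_s: 14.37
tcp_pos: [0.5046, 0.0998, 0.0473]
ee_rot: [[0.895, 0.446, 0.0], [0.446, -0.895, -0.0], [0.0, 0.0, -1.0]]
wrist_force: [-3.2, -0.9, 4.0]
gripper_width: 0.296
gripper_force: 29.9
```

drive_tool:
  rows:
    - [70,0,0,1,0,0,0]
    - [70,0,0,0,0,0,0]
    - [70,0,0,0,0,0,0]
    - [70,0,0,0,0,0,0]
    - [70,0,0,0,0,0,0]

```text
time_s: 14.78
tcp_pos: [0.5048, 0.0999, 0.0477]
ee_rot: [[0.895, 0.446, 0.001], [0.446, -0.895, 0.0], [0.001, 0.0, -1.0]]
wrist_force: [1.3, -0.4, -0.2]
gripper_width: 0.586
gripper_force: 0.0
```

drive_tool:
  rows:
    - [70,0,0,25,0,0,0]
    - [0,0,0,35,0,0,0]
    - [0,-30,-20,20,0,0,0]
    - [0,-30,-20,0,0,0,0]
    - [0,0,0,0,0,0,0]

```text
time_s: 15.2
tcp_pos: [0.4386, 0.0567, 0.1277]
ee_rot: [[0.896, 0.443, -0.004], [0.443, -0.896, -0.0], [-0.004, -0.002, -1.0]]
wrist_force: [-0.3, -0.7, -0.3]
gripper_width: 0.478
gripper_force: 0.0
```

```bash
cat > wl.py <<'E'
# pose of the wrench lying on the plate: fit to scene+top clouds
from fit import *
import sys
np.set_printoptions(precision=2,suppress=True,linewidth=150)
yaw0=np.radians(float(sys.argv[1])) if len(sys.argv)>1 else np.radians(26.5)
s=sense();print(s['time_s'],s['tcp_pos']*1e3,s['wrist_force'],s['gripper_width'])
N=np.array([.5945,.1358])
for n in ('scene','top'):
    c=avg(n,6); ok=c['z_map']>0; P=cloud(c,ok)
    m=(P[:,2]>.034)&(P[:,2]<.052)&(np.hypot(P[:,0]-N[0]+.07*np.cos(yaw0),P[:,1]-N[1]+.07*np.sin(yaw0))<.15)
    q=P[m]; D=(q[:,:2]-N)
    def wfr(p):
        a=yaw0+np.radians(p[2]); e=np.array([np.cos(a),np.sin(a)]); f=np.array([-e[1],e[0]]); d=D-np.array(p[:2])*1e-3
        return d@e*1e3,d@f*1e3
    def cost(p):
        X,Y=wfr(p); k=(np.hypot(*D.T)>.026)|(0>1)
        ins=lambda a,b,c,d:np.maximum(np.maximum(a-X,X-b),np.maximum(c-Y,Y-d))
        d=np.minimum.reduce([ins(-184,-78,-13,13),ins(-80,-60,-26,26),ins(-62,-23,-39,32),ins(-25,16,18,32),ins(-25,16,-39+g,-25+g)])
        return (np.clip(d,0,6)[k]**2).sum() - 0*len(X)
    best=None
    for g in (0,) if len(sys.argv)<3 else (float(sys.argv[2]),):
        X0=[-2,2,0]; 
        for dy in (-3,0,3):
          for dx in (-4,2):
            r=minimize(cost,[dx,dy,0],method='Nelder-Mead',options=dict(initial_simplex=[[dx,dy,0],[dx+4,dy,0],[dx,dy+3,0],[dx,dy,3]]))
            if best is None or r.fun<best[0]: best=(r.fun,r.x,g)
    f,p,g=best; a=yaw0+np.radians(p[2]); e=np.array([np.cos(a),np.sin(a)]);h=np.array([-e[1],e[0]])
    X,Y=wfr(p); print(n,len(X),'cost',round(f,1),'O',N*1e3+p[:2],'yaw',np.degrees(a),'nut in wrench',-p[:2]@e,-p[:2]@h,'xrange',X.min(),X.max())
    k=(X>-15)&(abs(Y)<45)
    for a0,b0 in ((-170,-120),(-55,-35),(-20,-10),(-10,0),(0,8),(8,16)):
        y=np.sort(Y[(X>a0)&(X<b0)]); print((a0,b0),len(y), y[:2],y[-2:]) if len(y)>3 else 0
    w=(P[:,2]>.0455)&(P[:,2]<.054); d=P[w][:,:2]-N-p[:2]*1e-3; xx,yy=d@e*1e3,d@h*1e3; kk=(abs(xx+43)<14)&(abs(yy+5)<14); print('worm',kk.sum(),xx[kk].mean(),yy[kk].mean(),P[w][kk,2].max()*1e3 if kk.any() else 0)
E
python3 wl.py; python3 tile2.py laid
```

```text
15.2 [438.56  56.72 127.7 ] [-0.32 -0.71 -0.27] 0.4775076054230102
scene 707 cost 0.8 O [591.15 138.36] yaw 25.694551707582132 nut in wrench 1.9109506164919172 -3.761945409286867 xrange -184.40458493237995 21.83613545952638
(-170, -120) 97 [-12.2  -12.14] [11.39 13.  ]
(-55, -35) 101 [-23.96 -23.51] [26.92 27.08]
(-20, -10) 31 [-38.82 -38.69] [28.53 28.98]
(-10, 0) 43 [-39.41 -39.14] [28.28 29.45]
(0, 8) 42 [-38.8  -38.68] [28.48 28.66]
(8, 16) 81 [-38.55 -38.54] [29.1  29.37]
worm 32 -43.01918300196027 -5.196053555711779 49.790477489506365
top 292 cost 36.0 O [592.58 141.04] yaw 26.346937442256053 nut in wrench -0.6081548323731104 -5.550506046627307 xrange -64.86313613346248 17.236734046085445
(-55, -35) 78 [-22.78 -22.71] [29.1  29.17]
(-20, -10) 47 [-37.46 -36.  ] [29.63 31.07]
(-10, 0) 36 [-38.99 -37.45] [29.73 31.16]
(0, 8) 26 [-38.82 -37.32] [31.38 31.49]
(8, 16) 18 [-37.17 -34.17] [26.93 29.99]
worm 38 -43.14090103683739 -3.905003478115095 53.51160257796801
```

View pics/laid.png

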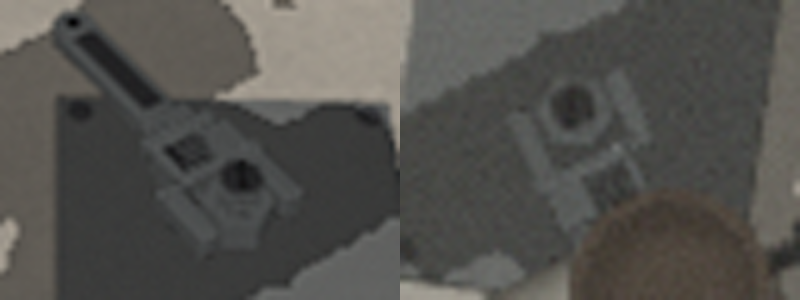

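drive_tool:
  rows:
    - [0,0,0,0,0,0,0]

```text
time_s: 15.98
tcp_pos: [0.4445, 0.0598, 0.1275]
ee_rot: [[0.895, 0.446, -0.0], [0.446, -0.895, -0.0], [-0.0, 0.0, -1.0]]
wrist_force: [-0.3, -0.8, 0.8]
gripper_width: 0.007
gripper_force: 0.0
```

drive_tool:
  rows:
    - [0,25.5,13.2,0,0,0,0]
    - [0,25.5,13.2,0,0,0,0]
    - [0,25.5,13.2,-10,0,0,0]
    - [0,25.5,13.2,-20,0,0,0]
    - [0,0,0,-20,0,0,0]

```text
time_s: 16.4
tcp_pos: [0.5523, 0.1155, 0.0778]
ee_rot: [[0.894, 0.448, 0.007], [0.448, -0.894, 0.002], [0.008, 0.001, -1.0]]
wrist_force: [0.4, -0.3, -0.7]
gripper_width: 0.006
gripper_force: 0.0
```

drive_tool:
  rows:
    - [0,0,0,-6,0,0,0]
    - [0,0,0,-2,0,0,0]
    - [0,0,0,0,0,0,0]

```text
time_s: 16.65
tcp_pos: [0.5458, 0.1122, 0.0696]
ee_rot: [[0.895, 0.446, -0.001], [0.446, -0.895, -0.001], [-0.001, 0.0, -1.0]]
wrist_force: [-0.5, -0.0, 0.2]
gripper_width: 0.005
gripper_force: 0.0
```

drive_tool:
  rows:
    - [0,0,0,-1,0,0,0]
    - [0,0,0,0,0,0,0]

```text
time_s: 16.82
tcp_pos: [0.5462, 0.1124, 0.0695]
ee_rot: [[0.895, 0.446, 0.001], [0.446, -0.895, 0.0], [0.001, -0.0, -1.0]]
wrist_force: [-0.7, 0.2, 0.2]
gripper_width: 0.004
gripper_force: 0.0
```

drive_tool:
  rows:
    - [0,0,0,-1,0,0,0]
    - [0,0,0,0,0,0,0]

```text
time_s: 16.98
tcp_pos: [0.5466, 0.1126, 0.0685]
ee_rot: [[0.895, 0.446, 0.001], [0.446, -0.895, 0.001], [0.002, 0.0, -1.0]]
wrist_force: [-0.1, 0.0, 1.9]
gripper_width: 0.007
gripper_force: 1.1
```

drive_tool:
  rows:
    - [0,0,0,-0.7,0,0,0]
    - [0,0,0,0,0,0,0]

```text
time_s: 17.15
tcp_pos: [0.5472, 0.1129, 0.0678]
ee_rot: [[0.895, 0.446, 0.002], [0.446, -0.895, 0.001], [0.002, 0.0, -1.0]]
wrist_force: [-0.0, 0.6, 4.8]
gripper_width: 0.003
gripper_force: 2.1
```

drive_tool:
  rows:
    - [0,0,0,-0.5,0,0,0]
    - [0,0,0,0,0,0,0]

```text
time_s: 17.32
tcp_pos: [0.5473, 0.1129, 0.0677]
ee_rot: [[0.895, 0.447, 0.002], [0.447, -0.895, 0.0], [0.002, 0.0, -1.0]]
wrist_force: [-0.5, -1.0, 6.9]
gripper_width: 0.006
gripper_force: 3.7
```

drive_tool:
  rows:
    - [0,0,0,-1,0,0,0]
    - [0,0,0,0,0,0,0]

```text
time_s: 17.48
tcp_pos: [0.5473, 0.1129, 0.0675]
ee_rot: [[0.895, 0.447, 0.002], [0.447, -0.895, 0.0], [0.002, 0.001, -1.0]]
wrist_force: [-2.2, 0.5, 11.3]
gripper_width: 0.001
gripper_force: 6.2
```

drive_tool:
  rows:
    - [0,3.1,1.6,0,0,0,0]
    - [0,3.1,1.6,0,0,0,0]
    - [0,0,0,0,0,0,0]

```text
time_s: 17.73
tcp_pos: [0.5512, 0.1148, 0.0674]
ee_rot: [[0.895, 0.446, -0.004], [0.446, -0.895, -0.003], [-0.004, 0.001, -1.0]]
wrist_force: [-7.1, -1.1, 18.4]
gripper_width: 0.007
gripper_force: 8.8
```

drive_tool:
  rows:
    - [0,3.1,1.6,0.2,0,0,0]
    - [0,3.1,1.6,0,0,0,0]
    - [0,0,0,0,0,0,0]

```text
time_s: 17.98
tcp_pos: [0.557, 0.1176, 0.0674]
ee_rot: [[0.895, 0.446, -0.005], [0.446, -0.895, -0.003], [-0.006, 0.001, -1.0]]
wrist_force: [-7.5, -2.8, 17.4]
gripper_width: 0.005
gripper_force: 8.5
```

drive_tool:
  rows:
    - [0,3.1,1.6,0,0,0,0]
    - [0,0,0,0,0,0,0]

```text
time_s: 18.15
tcp_pos: [0.56, 0.119, 0.0674]
ee_rot: [[0.895, 0.446, -0.005], [0.446, -0.895, -0.004], [-0.006, 0.001, -1.0]]
wrist_force: [-6.6, -2.1, 17.9]
gripper_width: 0.008
gripper_force: 8.4
```

```bash
python3 - <<'E'
from h import *
np.set_printoptions(precision=2,suppress=True,linewidth=150)
# jaw gap from the scene camera: y-extent of jaw tops near the tips, wrench axes from given yaw
s=sense(); print(s['tcp_pos']*1e3,s['wrist_force'])
E
python3 wl.py | grep -v worm; python3 tile2.py str1
```

```text
[559.96 118.96  67.41] [-6.58 -2.05 17.95]
18.15 [559.96 118.96  67.41] [-6.58 -2.05 17.95] 0.007543345446936101
scene 423 cost 0.7 O [591.2  139.64] yaw 25.824351866351414 nut in wrench 1.2976545926683778 -4.8934775338041945 xrange -184.5738417718259 21.359238374133373
(-170, -120) 17 [-0.06  1.75] [ 9.63 13.1 ]
(-55, -35) 50 [-25.22 -24.8 ] [26.46 26.71]
(-20, -10) 31 [-38.73 -38.72] [29.57 30.03]
(-10, 0) 43 [-38.64 -38.43] [29.29 29.64]
(0, 8) 43 [-39.1  -38.35] [29.35 30.04]
(8, 16) 78 [-38.56 -38.  ] [28.21 31.39]
top 301 cost 0.0 O [585.56 137.21] yaw 25.34390232452407 nut in wrench 7.480104957665474 -5.100650406158561 xrange -177.44635812127564 -38.90153834628787
(-170, -120) 113 [-12.91 -12.66] [12.59 12.88]
(-55, -35) 8 [-19.01 -11.38] [-5.2  -3.78]
```

View pics/str1.png

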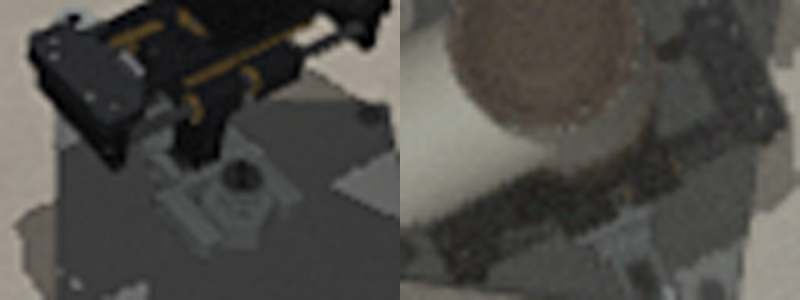

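drive_tool:
  rows:
    - [0,2.9,1.45,0,0,0,0]
    - [0,0,0,0,0,0,0]
    - [0,0,0,6,0,0,0]
    - [0,-17.4,-8.7,0,0,0,0]
    - [0,0,0,0,0,0,0]

```text
time_s: 19.27
tcp_pos: [0.5446, 0.1121, 0.0711]
ee_rot: [[0.896, 0.445, -0.004], [0.445, -0.896, -0.001], [-0.004, -0.001, -1.0]]
wrist_force: [-0.7, -0.8, -0.3]
gripper_width: 0.007
gripper_force: 0.0
```

drive_tool:
  rows:
    - [0,0,0,-4,0,0,0]
    - [0,0,0,-2,0,0,0]
    - [0,0,0,0,0,0,0]
    - [0,2.9,1.45,0,0,0,0]
    - [0,2.9,1.45,0,0,0,0]

```text
time_s: 19.68
tcp_pos: [0.5521, 0.1155, 0.0674]
ee_rot: [[0.895, 0.447, -0.004], [0.447, -0.895, -0.003], [-0.005, 0.001, -1.0]]
wrist_force: [-10.2, -1.0, 18.6]
gripper_width: 0.007
gripper_force: 9.4
```

drive_tool:
  rows:
    - [0,2.9,1.45,0,0,0,0]
    - [0,2.9,1.45,0,0,0,0]
    - [0,2.9,1.45,0,0,0,0]
    - [0,2.9,1.45,0,0,0,0]
    - [0,0,0,0,0,0,0]

```text
time_s: 20.1
tcp_pos: [0.5646, 0.121, 0.0668]
ee_rot: [[0.895, 0.447, -0.003], [0.447, -0.895, -0.003], [-0.004, 0.002, -1.0]]
wrist_force: [-5.0, -3.3, 12.3]
gripper_width: 0.006
gripper_force: 5.3
```

```bash
cat > gap.py <<'E'
from fit import *
import sys
np.set_printoptions(precision=2,suppress=True,linewidth=150)
yaw=np.radians(float(sys.argv[1])); e=np.array([np.cos(yaw),np.sin(yaw)]);f=np.array([-e[1],e[0]])
c=avg('scene',10)
# brightness-free: scan z=0.043 plane profile across jaws from depth height map
P=np.zeros((400,640,3)); ok=c['z_map']>0; P[ok]=cloud(c,ok)
R=[]
for x in np.arange(-14,13,1.5):
    ys=np.arange(-55,50,.25); W=np.array([.5945,.1358])+np.outer(np.full(len(ys),x*1e-3),e)+np.outer(ys*1e-3,f)
    uv=proj(c,np.c_[W,np.full(len(ys),.043)]).astype(np.float32)
    h=cv2.remap(P[...,2].astype(np.float32),uv[:,0].reshape(1,-1),uv[:,1].reshape(1,-1),cv2.INTER_LINEAR)[0]
    hi=h>.034; k=np.nonzero(hi)[0]
    if len(k): R.append((x,ys[k[0]],ys[k[-1]],ys[k[-1]]-ys[k[0]]))
R=np.array(R); print(np.median(R,0)); print(R[:,3])
E
python3 gap.py 26; python3 wl.py | grep -A6 scene
```

```text
[ -1.25 -37.5   32.5   69.88]
[69.75 69.5  69.25 70.   69.75 69.75 70.   70.   69.75 70.   69.75 69.5  70.   69.75 70.   70.5  70.25 70.  ]
scene 402 cost 0.0 O [591.21 140.05] yaw 25.118937817564028 nut in wrench 1.1739748368779768 -5.246545601147986 xrange -184.16420146744372 21.772920548507987
(-170, -120) 21 [-5.17 -2.57] [ 9.29 10.66]
(-55, -35) 42 [-26.69 -26.18] [25.56 26.14]
(-20, -10) 31 [-38.18 -37.9 ] [25.98 27.29]
(-10, 0) 38 [-38.47 -38.01] [26.16 27.08]
(0, 8) 42 [-38.17 -37.64] [26.22 26.31]
(8, 16) 74 [-38.05 -38.03] [27.26 27.45]
```

drive_tool:
  rows:
    - [0,0,0,6,0,0,0]
    - [0,-17.4,-8.7,0,0,0,0]
    - [0,0,0,0,0,0,0]
    - [0,0,0,-4,0,0,0]
    - [0,0,0,-2,0,0,0]

```text
time_s: 21.62
tcp_pos: [0.5488, 0.1139, 0.0673]
ee_rot: [[0.894, 0.448, 0.001], [0.448, -0.894, -0.001], [0.001, 0.001, -1.0]]
wrist_force: [-8.4, 0.9, 25.4]
gripper_width: 0.008
gripper_force: 12.6
```

drive_tool:
  rows:
    - [0,0,0,0,0,0,0]
    - [0,2.9,1.45,0,0,0,0]
    - [0,2.9,1.45,0,0,0,0]
    - [0,2.9,1.45,0,0,0,0]
    - [0,2.9,1.45,0,0,0,0]

```text
time_s: 22.03
tcp_pos: [0.558, 0.1178, 0.0674]
ee_rot: [[0.895, 0.447, -0.005], [0.447, -0.895, -0.004], [-0.006, 0.002, -1.0]]
wrist_force: [-7.8, -4.9, 18.8]
gripper_width: 0.003
gripper_force: 9.4
```

drive_tool:
  rows:
    - [0,2.9,1.45,0,0,0,0]
    - [0,2.9,1.45,0,0,0,0]
    - [0,0,0,0,0,0,0]
    - [0,0,0,6,0,0,0]
    - [0,-17.4,-8.7,0,0,0,0]

```text
time_s: 22.45
tcp_pos: [0.5519, 0.1154, 0.0723]
ee_rot: [[0.894, 0.447, 0.006], [0.447, -0.894, 0.002], [0.007, 0.001, -1.0]]
wrist_force: [-0.2, 0.3, 0.8]
gripper_width: 0.002
gripper_force: 0.0
```

drive_tool:
  rows:
    - [0,0,0,0,0,0,0]
    - [0,0,0,-4,0,0,0]
    - [0,0,0,-2,0,0,0]
    - [0,0,0,0,0,0,0]
    - [0,2.9,1.45,0,0,0,0]

```text
time_s: 22.87
tcp_pos: [0.5502, 0.1146, 0.0674]
ee_rot: [[0.894, 0.447, -0.002], [0.447, -0.894, -0.002], [-0.003, 0.001, -1.0]]
wrist_force: [-8.9, -1.9, 19.5]
gripper_width: 0.007
gripper_force: 9.5
```

drive_tool:
  rows:
    - [0,2.9,1.45,0,0,0,0]
    - [0,2.9,1.45,0,0,0,0]
    - [0,2.9,1.45,0,0,0,0]
    - [0,2.9,1.45,0,0,0,0]
    - [0,2.9,1.45,0,0,0,0]

```text
time_s: 23.28
tcp_pos: [0.564, 0.1201, 0.0672]
ee_rot: [[0.894, 0.447, -0.005], [0.447, -0.894, -0.005], [-0.006, 0.002, -1.0]]
wrist_force: [-5.6, -6.0, 12.9]
gripper_width: 0.007
gripper_force: 6.3
```

```bash
python3 gap.py 26; python3 wl.py | grep -A6 scene
```

```text
[ -1.25 -37.25  30.    67.25]
[66.25 66.25 66.75 66.75 66.75 67.25 67.25 67.   67.5  67.25 67.5  68.25 68.   67.75 68.25 68.   67.   66.  ]
scene 402 cost 0.0 O [592.85 140.12] yaw 23.887682703147945 nut in wrench -0.24085551839234173 -4.621495201448128 xrange -183.92089111152495 20.150305914455227
(-170, -120) 28 [-8.72 -7.52] [10.81 12.27]
(-55, -35) 44 [-28.29 -27.63] [23.3  24.47]
(-20, -10) 29 [-37.53 -36.91] [23.12 24.28]
(-10, 0) 36 [-37.8  -37.43] [24.33 24.96]
(0, 8) 42 [-38.54 -37.33] [25.24 25.57]
(8, 16) 74 [-38.12 -37.52] [22.91 23.55]
```

drive_tool:
  rows:
    - [0,0,0,6,0,0,0]
    - [0,-17.4,-8.7,0,0,0,0]
    - [0,0,0,0,0,0,0]
    - [0,0,0,-4,0,0,0]
    - [0,0,0,-2,0,0,0]

```text
time_s: 24.8
tcp_pos: [0.5486, 0.1139, 0.0673]
ee_rot: [[0.894, 0.448, 0.001], [0.448, -0.894, -0.001], [0.0, 0.001, -1.0]]
wrist_force: [-9.1, 0.3, 25.6]
gripper_width: 0.004
gripper_force: 13.0
```

drive_tool:
  rows:
    - [0,0,0,0,0,0,0]
    - [0,2.9,1.35,0,0,0,0]
    - [0,2.9,1.35,0,0,0,0]
    - [0,2.9,1.35,0,0,0,0]
    - [0,0,0,0,0,0,0]

```text
time_s: 25.22
tcp_pos: [0.555, 0.1165, 0.0674]
ee_rot: [[0.895, 0.447, -0.005], [0.447, -0.895, -0.004], [-0.006, 0.001, -1.0]]
wrist_force: [-10.4, -2.9, 19.6]
gripper_width: 0.004
gripper_force: 10.2
```

drive_tool:
  rows:
    - [0,2.9,1.35,0,0,0,0]
    - [0,0,0,0,0,0,0]

```text
time_s: 25.38
tcp_pos: [0.5573, 0.1174, 0.0673]
ee_rot: [[0.895, 0.447, -0.007], [0.447, -0.895, -0.005], [-0.008, 0.001, -1.0]]
wrist_force: [-11.4, -4.3, 21.2]
gripper_width: 0.007
gripper_force: 10.6
```

drive_tool:
  rows:
    - [0,2.9,1.35,0,0,0,0]
    - [0,0,0,0,0,0,0]

```text
time_s: 25.55
tcp_pos: [0.5597, 0.1183, 0.0673]
ee_rot: [[0.895, 0.447, -0.008], [0.447, -0.895, -0.005], [-0.009, 0.001, -1.0]]
wrist_force: [-12.3, -4.0, 22.2]
gripper_width: 0.008
gripper_force: 10.9
```

```bash
python3 gap.py 24; python3 wl.py 24 5| grep -A6 scene
```

```text
[ -1.25 -37.25  29.5   66.5 ]
[65.75 66.25 66.75 66.5  67.   67.   66.5  67.   67.5  67.   67.5  67.5  66.5  65.75 65.5  65.75 65.75 65.5 ]
scene 411 cost 1.1 O [592.95 136.35] yaw 22.06693384358162 nut in wrench 1.2290453588746129 -1.091552570843828 xrange -184.76970617057822 21.338030784832046
(-170, -120) 20 [-7.11 -4.52] [ 8.36 10.21]
(-55, -35) 47 [-25.86 -25.75] [25.4  26.91]
(-20, -10) 25 [-34.11 -33.86] [26.71 27.41]
(-10, 0) 37 [-34.32 -33.83] [28.39 28.59]
(0, 8) 40 [-34.06 -34.05] [26.87 28.62]
(8, 16) 72 [-33.81 -33.77] [27.14 27.46]
```

drive_tool:
  rows:
    - [0,2.9,1.3,0,0,0,0]
    - [0,0,0,0,0,0,0]

```text
time_s: 26.82
tcp_pos: [0.5621, 0.1193, 0.0672]
ee_rot: [[0.895, 0.447, -0.009], [0.447, -0.895, -0.006], [-0.011, 0.001, -1.0]]
wrist_force: [-12.4, -4.6, 23.1]
gripper_width: 0.006
gripper_force: 11.1
```

drive_tool:
  rows:
    - [0,0,0,6,0,0,0]
    - [0,-17.4,-8.3,0,0,0,0]
    - [0,0,0,0,0,0,0]
    - [0,0,0,-4,0,0,0]
    - [0,0,0,-2,0,0,0]

```text
time_s: 27.23
tcp_pos: [0.5487, 0.1137, 0.0672]
ee_rot: [[0.894, 0.448, 0.001], [0.448, -0.894, -0.001], [0.0, 0.001, -1.0]]
wrist_force: [-9.8, 0.3, 26.3]
gripper_width: 0.01
gripper_force: 13.3
```

drive_tool:
  rows:
    - [0,0,0,0,0,0,0]
    - [0,2.9,1.3,0,0,0,0]
    - [0,2.9,1.3,0,0,0,0]
    - [0,0,0,0,0,0,0]

```text
time_s: 27.57
tcp_pos: [0.551, 0.1146, 0.0673]
ee_rot: [[0.895, 0.447, -0.008], [0.447, -0.895, -0.005], [-0.009, 0.001, -1.0]]
wrist_force: [-13.7, -2.0, 23.5]
gripper_width: 0.003
gripper_force: 11.9
```

drive_tool:
  rows:
    - [0,2.9,1.3,0,0,0,0]
    - [0,0,0,0,0,0,0]

```text
time_s: 27.73
tcp_pos: [0.5531, 0.1154, 0.0673]
ee_rot: [[0.895, 0.447, -0.01], [0.447, -0.895, -0.006], [-0.011, 0.001, -1.0]]
wrist_force: [-16.7, -2.6, 25.0]
gripper_width: 0.002
gripper_force: 12.5
```

```bash
python3 gap.py 23; python3 wl.py 23 6| grep -A6 scene
```

```text
Traceback (most recent call last):
  File "gap.py", line 5, in <module>
    c=avg('scene',10)
  File "fit.py", line 4, in avg
    cs=[capture(n) for _ in range(k)]; c=dict(cs[-1]); c['g']=np.mean([x['frame'].astype(float).mean(2) for x in cs],0); c['z_map']=np.median([x['z_map'] for x in cs],0); return c
        ~~~~~~~^^^
ValueError: 200 camera calls are used up
Traceback (most recent call last):
  File "wl.py", line 9, in <module>
    c=avg(n,6); ok=c['z_map']>0; P=cloud(c,ok)
  File "fit.py", line 4, in avg
    cs=[capture(n) for _ in range(k)]; c=dict(cs[-1]); c['g']=np.mean([x['frame'].astype(float).mean(2) for x in cs],0); c['z_map']=np.median([x['z_map'] for x in cs],0); return c
        ~~~~~~~^^^
ValueError: 200 camera calls are used up
```

drive_tool:
  rows:
    - [0,0,0,20,0,0,0]
    - [0,0,0,25,0,0,0]
    - [0,-20,-28,0,0,0,-0.035]
    - [0,-20,-28,0,0,0,-0.035]
    - [0,-20,-28,0,0,0,0]

```text
time_s: 28.3
tcp_pos: [0.4969, 0.0331, 0.1102]
ee_rot: [[0.924, 0.382, 0.001], [0.382, -0.924, 0.0], [0.001, 0.0, -1.0]]
wrist_force: [1.8, -0.5, -0.3]
gripper_width: 0.002
gripper_force: 0.0
```

drive_tool:
  rows:
    - [0,0,0,-25,0,0,0]
    - [0,0,0,0,0,0,0]
    - [0,0,0,0,0,0,0]

```text
time_s: 28.55
tcp_pos: [0.4968, 0.0331, 0.0847]
ee_rot: [[0.924, 0.382, -0.002], [0.382, -0.924, -0.001], [-0.002, 0.0, -1.0]]
wrist_force: [0.4, -0.1, -0.1]
gripper_width: 0.01
gripper_force: 0.0
```

drive_tool:
  rows:
    - [0,0,0,-20,0,0,0]
    - [0,0,0,-14.5,0,0,0]
    - [0,-3,7.4,0,0,0,0]
    - [0,-3,7.4,0,0,0,0]
    - [0,0,0,0,0,0,0]

```text
time_s: 28.97
tcp_pos: [0.4912, 0.0498, 0.0519]
ee_rot: [[0.923, 0.385, 0.002], [0.385, -0.923, 0.0], [0.002, 0.0, -1.0]]
wrist_force: [-0.4, -0.9, -0.1]
gripper_width: 0.004
gripper_force: 0.0
```

drive_tool:
  rows:
    - [0,-1.5,3.7,0,0,0,0]
    - [0,-1.5,3.7,0,0,0,0]
    - [0,0,0,0,0,0,0]

```text
time_s: 29.22
tcp_pos: [0.4874, 0.0561, 0.0518]
ee_rot: [[0.924, 0.383, 0.001], [0.383, -0.924, 0.001], [0.002, -0.0, -1.0]]
wrist_force: [-0.6, -0.4, -0.3]
gripper_width: 0.005
gripper_force: 0.0
```

drive_tool:
  rows:
    - [0,-1.1,2.8,0,0,0,0]
    - [0,0,0,0,0,0,0]

```text
time_s: 29.38
tcp_pos: [0.4861, 0.0583, 0.0514]
ee_rot: [[0.924, 0.383, 0.001], [0.383, -0.924, 0.0], [0.001, -0.0, -1.0]]
wrist_force: [0.7, -0.2, -0.2]
gripper_width: 0.006
gripper_force: 0.0
```

drive_tool:
  rows:
    - [0,-1.1,2.8,0,0,0,0]
    - [0,0,0,0,0,0,0]

```text
time_s: 29.55
tcp_pos: [0.4849, 0.061, 0.0511]
ee_rot: [[0.924, 0.382, 0.0], [0.382, -0.924, 0.0], [0.0, -0.0, -1.0]]
wrist_force: [0.3, 0.1, -0.1]
gripper_width: 0.006
gripper_force: 0.0
```

drive_tool:
  rows:
    - [0,-1.1,2.8,0,0,0,0]
    - [0,0,0,0,0,0,0]

```text
time_s: 29.72
tcp_pos: [0.4837, 0.0638, 0.051]
ee_rot: [[0.924, 0.382, -0.0], [0.382, -0.924, -0.0], [-0.0, 0.0, -1.0]]
wrist_force: [-0.4, -0.9, -0.8]
gripper_width: 0.003
gripper_force: 0.0
```

drive_tool:
  rows:
    - [0,-1.1,2.8,0,0,0,0]
    - [0,0,0,0,0,0,0]

```text
time_s: 29.88
tcp_pos: [0.4826, 0.0666, 0.051]
ee_rot: [[0.924, 0.382, -0.0], [0.382, -0.924, -0.0], [-0.0, -0.0, -1.0]]
wrist_force: [-0.5, -0.4, 1.2]
gripper_width: 0.007
gripper_force: 0.0
```

drive_tool:
  rows:
    - [0,-1.1,2.8,0,0,0,0]
    - [0,0,0,0,0,0,0]

```text
time_s: 30.05
tcp_pos: [0.4815, 0.0692, 0.051]
ee_rot: [[0.924, 0.382, -0.0], [0.382, -0.924, -0.0], [-0.0, 0.0, -1.0]]
wrist_force: [-0.2, -0.5, 0.1]
gripper_width: 0.005
gripper_force: 0.5
```

drive_tool:
  rows:
    - [0,-1.1,2.8,0,0,0,0]
    - [0,0,0,0,0,0,0]

```text
time_s: 30.22
tcp_pos: [0.4802, 0.0718, 0.051]
ee_rot: [[0.924, 0.382, -0.001], [0.382, -0.924, -0.001], [-0.001, 0.0, -1.0]]
wrist_force: [-0.1, -2.6, 0.4]
gripper_width: 0.004
gripper_force: 1.4
```

drive_tool:
  rows:
    - [0,-1.9,3.5,0,0,0,-0.03]
    - [0,-1.8,3.6,0,0,0,-0.03]
    - [0,-1.7,3.6,0,0,0,-0.03]
    - [0,0,0,0,0,0,0]

```text
time_s: 30.55
tcp_pos: [0.4747, 0.0826, 0.051]
ee_rot: [[0.955, 0.297, -0.001], [0.297, -0.955, -0.0], [-0.001, 0.0, -1.0]]
wrist_force: [-0.1, -3.4, 0.3]
gripper_width: 0.003
gripper_force: 1.1
```

drive_tool:
  rows:
    - [0,-1.6,3.6,0,0,0,-0.03]
    - [0,0,0,0,0,0,0]

```text
time_s: 30.72
tcp_pos: [0.4731, 0.0861, 0.051]
ee_rot: [[0.963, 0.269, -0.001], [0.269, -0.963, -0.0], [-0.001, 0.0, -1.0]]
wrist_force: [-0.6, -2.6, 0.4]
gripper_width: 0.004
gripper_force: 1.3
```

drive_tool:
  rows:
    - [0,-1.3,3.0,0,0,0,-0.025]
    - [0,0,0,0,0,0,0]

```text
time_s: 30.88
tcp_pos: [0.4719, 0.0891, 0.051]
ee_rot: [[0.969, 0.245, -0.001], [0.245, -0.969, -0.0], [-0.001, 0.0, -1.0]]
wrist_force: [0.5, -2.9, 1.5]
gripper_width: 0.002
gripper_force: 1.5
```

drive_tool:
  rows:
    - [0,-1.2,3.0,0,0,0,-0.025]
    - [0,0,0,0,0,0,0]

```text
time_s: 31.05
tcp_pos: [0.4708, 0.0921, 0.051]
ee_rot: [[0.975, 0.221, -0.001], [0.221, -0.975, -0.0], [-0.001, 0.0, -1.0]]
wrist_force: [0.4, -2.9, 0.7]
gripper_width: 0.002
gripper_force: 1.6
```

drive_tool:
  rows:
    - [0,-0.8,2.1,0,0,0,-0.017]
    - [0,0,0,0,0,0,0]

```text
time_s: 31.22
tcp_pos: [0.47, 0.0942, 0.051]
ee_rot: [[0.979, 0.204, -0.001], [0.204, -0.979, -0.0], [-0.001, 0.0, -1.0]]
wrist_force: [0.1, -4.4, 1.4]
gripper_width: 0.005
gripper_force: 2.0
```

drive_tool:
  rows:
    - [0,-0.7,2.1,0,0,0,-0.017]
    - [0,0,0,0,0,0,0]

```text
time_s: 31.38
tcp_pos: [0.4693, 0.0964, 0.051]
ee_rot: [[0.982, 0.187, -0.001], [0.187, -0.982, -0.0], [-0.001, 0.0, -1.0]]
wrist_force: [-0.0, -4.5, 0.1]
gripper_width: 0.004
gripper_force: 2.0
```

drive_tool:
  rows:
    - [0,-0.6,2.1,0,0,0,-0.017]
    - [0,0,0,0,0,0,0]

```text
time_s: 31.55
tcp_pos: [0.4687, 0.0985, 0.051]
ee_rot: [[0.985, 0.171, -0.001], [0.171, -0.985, -0.0], [-0.001, 0.0, -1.0]]
wrist_force: [0.2, -4.3, 1.8]
gripper_width: 0.003
gripper_force: 2.0
```

drive_tool:
  rows:
    - [0,-0.6,2.2,0,0,0,-0.017]
    - [0,0,0,0,0,0,0]

```text
time_s: 31.72
tcp_pos: [0.468, 0.1007, 0.051]
ee_rot: [[0.988, 0.154, -0.001], [0.154, -0.988, -0.0], [-0.001, 0.0, -1.0]]
wrist_force: [-0.9, -4.1, 0.8]
gripper_width: 0.004
gripper_force: 2.0
```

drive_tool:
  rows:
    - [0,-0.6,2.4,0,0,0,-0.018]
    - [0,0,0,0,0,0,0]

```text
time_s: 31.88
tcp_pos: [0.4674, 0.103, 0.0509]
ee_rot: [[0.991, 0.136, -0.001], [0.136, -0.991, -0.0], [-0.001, 0.0, -1.0]]
wrist_force: [-1.5, -3.9, 1.7]
gripper_width: 0.006
gripper_force: 2.0
```

drive_tool:
  rows:
    - [0,-0.5,2.4,0,0,0,-0.018]
    - [0,0,0,0,0,0,0]

```text
time_s: 32.05
tcp_pos: [0.4668, 0.1054, 0.0509]
ee_rot: [[0.993, 0.118, -0.001], [0.118, -0.993, -0.0], [-0.001, 0.0, -1.0]]
wrist_force: [-1.7, -3.6, 1.9]
gripper_width: 0.004
gripper_force: 2.1
```

drive_tool:
  rows:
    - [0,-0.5,2.4,0,0,0,-0.018]
    - [0,0,0,0,0,0,0]

```text
time_s: 32.22
tcp_pos: [0.4662, 0.1077, 0.0509]
ee_rot: [[0.995, 0.1, -0.001], [0.1, -0.995, -0.001], [-0.001, 0.0, -1.0]]
wrist_force: [-1.2, -4.7, 2.5]
gripper_width: 0.003
gripper_force: 2.2
```

drive_tool:
  rows:
    - [0,-0.4,2.4,0,0,0,-0.018]
    - [0,0,0,0,0,0,0]

```text
time_s: 32.38
tcp_pos: [0.4657, 0.1101, 0.0509]
ee_rot: [[0.997, 0.083, -0.001], [0.083, -0.997, -0.001], [-0.001, 0.001, -1.0]]
wrist_force: [-1.5, -4.9, 3.4]
gripper_width: 0.004
gripper_force: 2.3
```

drive_tool:
  rows:
    - [0,-0.4,2.4,0,0,0,-0.018]
    - [0,0,0,0,0,0,0]

```text
time_s: 32.55
tcp_pos: [0.4653, 0.1124, 0.0509]
ee_rot: [[0.998, 0.065, -0.001], [0.065, -0.998, -0.001], [-0.001, 0.001, -1.0]]
wrist_force: [-0.3, -3.8, 3.1]
gripper_width: 0.009
gripper_force: 2.4
```

drive_tool:
  rows:
    - [0,-0.3,2.4,0,0,0,-0.018]
    - [0,0,0,0,0,0,0]

```text
time_s: 32.72
tcp_pos: [0.4649, 0.1147, 0.0509]
ee_rot: [[0.999, 0.047, -0.002], [0.047, -0.999, -0.001], [-0.002, 0.001, -1.0]]
wrist_force: [-3.1, -5.6, 2.0]
gripper_width: 0.005
gripper_force: 2.5
```

drive_tool:
  rows:
    - [0,-0.3,2.2,0,0,0,-0.018]
    - [0,0,0,0,0,0,0]

```text
time_s: 32.88
tcp_pos: [0.4645, 0.1168, 0.0509]
ee_rot: [[1.0, 0.029, -0.002], [0.029, -1.0, -0.001], [-0.002, 0.001, -1.0]]
wrist_force: [-1.7, -4.9, 2.9]
gripper_width: 0.004
gripper_force: 2.6
```

drive_tool:
  rows:
    - [0,-0.2,2.2,0,0,0,-0.018]
    - [0,0,0,0,0,0,0]

```text
time_s: 33.05
tcp_pos: [0.4642, 0.1189, 0.0509]
ee_rot: [[1.0, 0.011, -0.002], [0.011, -1.0, -0.001], [-0.002, 0.001, -1.0]]
wrist_force: [-2.2, -5.9, 3.6]
gripper_width: 0.004
gripper_force: 2.7
```

drive_tool:
  rows:
    - [0,-0.2,2.2,0,0,0,-0.017]
    - [0,0,0,0,0,0,0]

```text
time_s: 33.22
tcp_pos: [0.4639, 0.1211, 0.0509]
ee_rot: [[1.0, -0.006, -0.002], [-0.006, -1.0, -0.001], [-0.002, 0.001, -1.0]]
wrist_force: [-2.6, -5.5, 3.3]
gripper_width: 0.007
gripper_force: 2.8
```

drive_tool:
  rows:
    - [0,-0.1,2.2,0,0,0,-0.017]
    - [0,0,0,0,0,0,0]

```text
time_s: 33.38
tcp_pos: [0.4637, 0.1232, 0.0509]
ee_rot: [[1.0, -0.024, -0.003], [-0.024, -1.0, -0.002], [-0.003, 0.002, -1.0]]
wrist_force: [-3.3, -5.2, 4.6]
gripper_width: 0.003
gripper_force: 2.9
```

drive_tool:
  rows:
    - [0,0,2.2,0,0,0,-0.017]
    - [0,0,0,0,0,0,0]

```text
time_s: 33.55
tcp_pos: [0.4635, 0.1252, 0.0509]
ee_rot: [[0.999, -0.041, -0.003], [-0.041, -0.999, -0.002], [-0.003, 0.002, -1.0]]
wrist_force: [-3.2, -5.7, 4.3]
gripper_width: 0.006
gripper_force: 3.0
```

drive_tool:
  rows:
    - [0,0,2.2,0,0,0,-0.017]
    - [0,0,0,0,0,0,0]

```text
time_s: 33.72
tcp_pos: [0.4634, 0.1274, 0.0508]
ee_rot: [[0.998, -0.058, -0.003], [-0.058, -0.998, -0.002], [-0.003, 0.002, -1.0]]
wrist_force: [-2.9, -4.8, 5.0]
gripper_width: 0.006
gripper_force: 3.1
```

drive_tool:
  rows:
    - [0,0.1,2.4,0,0,0,-0.018]
    - [0,0,0,0,0,0,0]

```text
time_s: 33.88
tcp_pos: [0.4634, 0.1297, 0.0507]
ee_rot: [[0.997, -0.076, -0.004], [-0.076, -0.997, -0.002], [-0.004, 0.002, -1.0]]
wrist_force: [-3.5, -6.1, 4.7]
gripper_width: 0.005
gripper_force: 3.1
```

drive_tool:
  rows:
    - [0,0.1,2.4,0,0,0,-0.018]
    - [0,0,0,0,0,0,0]

```text
time_s: 34.05
tcp_pos: [0.4632, 0.1317, 0.0507]
ee_rot: [[0.996, -0.094, -0.004], [-0.094, -0.996, -0.003], [-0.004, 0.003, -1.0]]
wrist_force: [-3.6, -7.2, 5.2]
gripper_width: 0.005
gripper_force: 3.7
```

drive_tool:
  rows:
    - [0,0.1,1.5,0,0,0,-0.01]
    - [0,0,0,0,0,0,0]

```text
time_s: 34.22
tcp_pos: [0.463, 0.1324, 0.0507]
ee_rot: [[0.995, -0.103, -0.005], [-0.103, -0.995, -0.004], [-0.005, 0.005, -1.0]]
wrist_force: [-2.8, -9.7, 5.9]
gripper_width: 0.002
gripper_force: 5.0
```

drive_tool:
  rows:
    - [0,0,0.6,0,0,0,0]
    - [0,0,0,0,0,0,0]
    - [0,0,0,0,0,0,0]
    - [0,0,0,0,0,0,0]

```text
time_s: 34.55
tcp_pos: [0.463, 0.1326, 0.0507]
ee_rot: [[0.995, -0.103, -0.005], [-0.103, -0.995, -0.004], [-0.005, 0.005, -1.0]]
wrist_force: [-2.8, -11.4, 4.8]
gripper_width: 0.005
gripper_force: 5.6
```

drive_tool:
  rows:
    - [0,0,-4,0,0,0,0]
    - [0,0,-15,0,0,0,0]
    - [0,0,-20,0,0,0,0]
    - [0,0,0,30,0,0,0]
    - [0,0,0,40,0,0,0]

```text
time_s: 34.97
tcp_pos: [0.4642, 0.0957, 0.1193]
ee_rot: [[0.995, -0.104, -0.004], [-0.104, -0.995, -0.001], [-0.004, 0.002, -1.0]]
wrist_force: [1.0, 1.7, -0.3]
gripper_width: 0.004
gripper_force: 0.0
```

drive_tool:
  rows:
    - [0,0,0,40,0,0,0]
    - [0,0,0,0,0,0,0]
    - [0,0,0,0,0,0,0]
    - [0,0,0,0,0,0,0]
    - [0,0,0,0,0,0,0]

```text
time_s: 35.38
tcp_pos: [0.4648, 0.0965, 0.16]
ee_rot: [[0.995, -0.103, -0.001], [-0.103, -0.995, 0.0], [-0.001, 0.0, -1.0]]
wrist_force: [0.7, -0.6, 0.0]
gripper_width: 0.005
gripper_force: 0.0
```

```bash
python3 -c "
from station import *
s=sense();print(s['time_s'],s['tcp_pos'],s['wrist_force']);print(finish_job())"
```

```text
35.3833 [0.46479972 0.09652205 0.15998069] [ 0.73919749 -0.60698373  0.01768627]
the job is handed in; nothing more can be done
None
```

I laid the wrench on the plate, closed its jaw on the lock nut and turned the nut clockwise until it came up firm at about 11 N on the handle. I then left the wrench there, backed the arm clear and handed the job in at 35.4 s. The camera calls ran out before the turn, so the snug fit and the stop were judged by force alone, and no verdict came back.

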